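# Build the test-sieve nest on the sieve shaker

## Robot

A 6-joint arm with a two-finger parallel gripper is mounted at the origin on the work surface. World frame = base frame: x ahead of the robot, y to its left, z up, the work surface at z = 0. Lengths are in m, angles in rad, forces in N, time in s.
With the tool pointing down it reaches from about 0.3 to 0.85 m from the base axis. Payload 5.4 kg.
Tool frame: the origin (TCP) lies between the finger pads; the fingertips stand 22 mm ahead of it and the grasp point (between the pads) lies 3 mm ahead of it; z points along the fingers, x is the direction in which the jaws open and shut, and the axes are right-handed (so a half turn about z gives the same grasp; the last joint's range is limited). The gripper opens to 85 mm and grips with 20 to 120 N. Pads are 22 mm wide; open, the fingers measure 114 mm over their backs; the gripper's body (76 mm by 85 mm) begins 54 mm behind the grasp point. The pads swing forward as they close: fully open they stand 13 mm farther back than shut.
Start: joints at [1.081, 0.158, 1.597, -0, 1.386, -0.21], TCP at [0.159, 0.553, 0.253] pointing down, gripper open.
Joint ranges: [-2.91, 2.91], [-0.94, 2.29], [0.18, 2.7], [-1.29, 4.43], [0.17, 2.64], [-3, 3]. Speed limits (rad/s): [2.57, 2.57, 3.14, 3.14, 3.14, 3.14].

## Interface

Orientations are given as a unit quaternion [w, x, y, z].
In Python, from rig import * gives the robot as it stands. The module is installed in compiled form; this text tells all that it offers.
- The arm moves only by the tool send_rows, never from a script. Its argument "moves" is a list of rows, each a list of 5 numbers: the shift along the tool's x, y, z in m, then the turn about the tool's z in rad, then the opening in per cent of the stroke, from 0 (shut) to 100 (fully open). In form: [[x, y, z, twist, hand], ...]. A call has 1 to 5 rows; each row is the pose to reach, as a shift and turn from the pose measured when the call began, along the tool's axes at that moment; what a row does not reach only later rows make up. A row lasts 1/10 s, in which the tool goes at most 50 mm and 8.59 degrees, less where a joint would pass 70% of its speed; a pose out of reach is approached as far as the arm can. A call with a gripper value outside its range is refused whole. The fingers move at their own pace and stop on an object; the grip force is fixed at half the most. Time passes only in rows, so rows that repeat a pose let the fingers close. It gives the time, the measured TCP pose, the force and the opening at its end, in the units of the state.
- get_obs(): the state, without advancing time (a new reading comes with each control period).
- camera(name): name is "scene" or "top"; returns a dict with "image" (384x512x3 uint8, blue, green, red), "K" (3x3 intrinsics, pixels), "R" (3x3) and "t" (3): a world point X has camera coordinates R X + t. Camera axes: x right, y down, z forward; pixel columns grow to the right and rows downward; lengths in m; the calibration is good to about 2 mm. A picture is of the moment at which its call begins. There is no depth.
- job_done(): hands the job in, once; it reports no verdict.
Trained networks look in a picture, given as the dict that the camera call returned (one of the last four; its "shot" number tells which), for a name from the list of things; names that differ only in an ending like _2 or _b are one class to them, and where a whole thing is asked for, a point or a joint stands for the part that bears it (a point fixed in the world has none). Each returns a list of dicts, best first, with "p" (0 to 1); they miss things now and then, are a little off and sometimes report something else, mostly with a low value. They report only what shows in the picture. A call takes as long as a camera call.
- cut_out(query, picture): "pixels" (384x512 bool, what is visible of it) and "bbox" ([centre column, centre row, width, height] in pixels, round what is visible of it).
- place_of(query, picture): "pixel" ([column, row] in pixels: a listed point, or the origin of a listed thing).
The state is a dict: "clock": time; "joints": joint angles; "joint_velocities": joint speeds; "joint_torque": joint torques, N m; "position": TCP position; "ee_rot": TCP orientation; "ft_force": force on the tool from outside, world axes, zero at the start; "ft_torque": the same for the moment, N m; "finger_gap": opening from 0.0 (shut) to 1.0 (fully open).
Only numpy, scipy, OpenCV 4.12 (cv2) and the standard library are available. Lean on these libraries where they do the work, as an engineer would, in place of code of your own. Each camera call takes 0.05 s, during which the arm holds its last target.

## Task

Build the sieve nest on the shaker plate, one piece at a time from the bottom up: set the bare steel pan inside the plate's locating ring, then the blue (fine) sieve on the pan, the yellow (medium) sieve on the blue, the red (coarse) sieve on the yellow, and last the lid on the red. Every piece must stand upright and fully home on the one below, and be let go. Leave the green sieve, the jar and the brush where they are.

Things in the scene. Friction and masses are not known exactly. Their poses are not given: they have to be found in the camera images.
- shaker: Low blue-grey sieve shaker, fixed. Housing 165 x 140 mm, 46 mm high, from 100 mm on the -x side of the origin (dark control panel) to 65 mm on +x. Origin: at bench height on the axis of its round plate (diameter 96 mm); z up. The rigid plate's top, where the pan stands, is 60 mm above the origin; on it a dark locating ring, inner diameter 60 mm, outer 69 mm, 4 mm high.
- pan: Receiver pan: open round cup of bare steel with a closed floor, outer diameter 56 mm, bore 50 mm, 24 mm tall, its bottom edge bevelled 3 mm; 90 g. Stands upright on the bench. Origin: centre of the underside; z up along its axis. Seated on the shaker its origin lies 60 mm above the shaker's.
- sieve_fine: Fine sieve: blue frame, plain bright cloth. 30 mm tall: 0 to 8 mm a spigot (46.4 mm diameter, tapering to 41 mm at its foot), 8 to 30 mm the frame (outside 56 mm, grip here; bore 50 mm, cloth at 12 mm); 80 g. Stands on its spigot. Origin: centre of the spigot's underside; z up. Fully home, the frame rests on the rim below and its origin is 16 mm above the pan's.
- sieve_medium: Medium sieve: as the fine sieve but with a yellow frame and a steel wire grid of 3.5 mm pitch over dark. Fully home on the blue sieve its origin is 22 mm above that sieve's.
- sieve_coarse: Coarse sieve: as the fine sieve but with a red frame and a steel wire grid of 7.5 mm pitch over dark. Fully home on the yellow sieve its origin is 22 mm above that sieve's.
- lid: Steel lid with black knob. 0 to 6 mm a spigot (46.4 mm diameter, tapering to 41 mm at its foot), 6 to 11 mm a disc of 56 mm diameter, then a 12 mm thick neck, 15 to 34 mm the knob of 18 mm diameter (grip here); 70 g. Stands on its spigot. Origin: centre of the spigot's underside; z up. Fully home its origin is 24 mm above the red sieve's.
- sieve_spare: Spare sieve of the same shape with a green frame and a very open grid (11.5 mm pitch); not used in this test, stays where it is. Origin: centre of its underside.
- jar: Closed amber sample jar, diameter 48 mm, 62 mm tall, standing on the bench; stays where it is. Origin: centre of its underside.
- brush: Small sieve brush with a wooden handle, lying flat: 135 mm long, 24 mm wide, 13 mm high; stays where it is. Origin: on its underside, by the metal ferrule; the handle reaches 88 mm to its -x, the bristles 47 mm to its +x.

How it is judged:
On the way, in this order (a step that is already met when the one before it is completed fails the run):
1. the pan stands inside the locating ring of the shaker plate (horizontal distance between pan and shaker below 0.006 m and z of pan in the frame of shaker between 0.057 and 0.0625 m and angle between pan's own z axis and vertical below 0.07 rad), for 0.2 s.
2. the blue sieve is fully home on the pan (horizontal distance between sieve_fine and pan below 0.004 m and z of sieve_fine in the frame of pan between 0.013 and 0.0185 m and angle between sieve_fine's own z axis and vertical below 0.07 rad), for 0.2 s.
3. the yellow sieve is fully home on the blue one (horizontal distance between sieve_medium and sieve_fine below 0.004 m and z of sieve_medium in the frame of sieve_fine between 0.019 and 0.0245 m and angle between sieve_medium's own z axis and vertical below 0.07 rad), for 0.2 s.
4. the red sieve is fully home on the yellow one (horizontal distance between sieve_coarse and sieve_medium below 0.004 m and z of sieve_coarse in the frame of sieve_medium between 0.019 and 0.0245 m and angle between sieve_coarse's own z axis and vertical below 0.07 rad), for 0.2 s.
5. the lid is fully home on the red sieve (horizontal distance between lid and sieve_coarse below 0.004 m and z of lid in the frame of sieve_coarse between 0.021 and 0.0265 m and angle between lid's own z axis and vertical below 0.07 rad), for 0.2 s.
At the end, for the whole second after the job is handed in: Pan within 6 mm of the plate centre; on it blue, yellow, red sieve and lid, each within 4 mm of the axis of the piece below, seated to -3 / +2.5 mm, upright to 0.07 rad; all at rest and let go; green sieve, jar and brush within 30 mm of their places (all of step 1 and all of step 2 and all of step 3 and all of step 4 and all of step 5 and linear speed of each of pan, sieve_fine, sieve_medium, sieve_coarse, lid below 0.02 m/s and distance of each of sieve_spare, jar, brush from where it was at the start of the episode below 0.03 m); the robot touches nothing.
It fails at once if the green sieve is pushed more than 30 mm from its place (distance of sieve_spare from where it was at the start of the episode above 0.03 m).
It fails at once if the jar is pushed more than 30 mm from its place (distance of jar from where it was at the start of the episode above 0.03 m).
It fails at once if the brush is pushed more than 30 mm from its place (distance of brush from where it was at the start of the episode above 0.03 m).
It also fails if it takes over 128 s, if anything falls off the work surface, if the arm or the gripper's body presses on something with over 40 N, if the wrist force passes 120 N, or if a joint passes its speed limit or range.

## Working session

There is one attempt and no reset: what is moved stays moved. The work goes in short steps, Python scripts to look and compute and a tool call to move; the robot and the scene stay as the last step left them, time stands still between calls to the robot, and variables do not carry over. Pictures are saved under pics/ and viewed, and the job is handed in when it is done.

Besides the shell and the picture viewer there is one more tool, called after "Call:" as name(argument=value, ...), one argument or row to a line, values as JSON. send_rows: Moves the arm, as the interface text tells. Its arguments: {"type":"object","properties":{"moves":{"type":"array","items":{"type":"array","items":{"type":"number"}}}},"required":["moves"]}

```bash
mkdir -p pics; cat > h.py <<'E'
from rig import *
import numpy as np, cv2
def R_q(q):
    w,x,y,z=q
    return np.array([[1-2*(y*y+z*z),2*(x*y-z*w),2*(x*z+y*w)],[2*(x*y+z*w),1-2*(x*x+z*z),2*(y*z-x*w)],[2*(x*z-y*w),2*(y*z+x*w),1-2*(x*x+y*y)]])
def ray(pic,px,z):
    K,R,t=np.array(pic["K"]),np.array(pic["R"]),np.array(pic["t"])
    d=R.T@np.linalg.inv(K)@np.array([px[0],px[1],1.]); c=-R.T@t
    return c+d*(z-c[2])/d[2]
def proj(pic,X):
    K,R,t=np.array(pic["K"]),np.array(pic["R"]),np.array(pic["t"])
    p=K@(R@np.asarray(X)+t); return p[:2]/p[2]
E
python3 - <<'E'
from h import *
for n in("scene","top"):
    p=camera(n); cv2.imwrite(f"pics/{n}0.png",p["image"])
    print(n,"cam",np.round(-np.array(p["R"]).T@p["t"],3),np.round(p["K"],1).tolist())
    for q in["shaker","pan","sieve_fine","sieve_medium","sieve_coarse","lid","sieve_spare","jar","brush"]:
        r=place_of(q,p); print(q,[(np.round(d["pixel"],1).tolist(),round(d["p"],2),np.round(ray(p,d["pixel"],0)[:2],4).tolist()) for d in r[:3]])
o=get_obs();print({k:np.round(v,3).tolist() for k,v in o.items()})
E
```

```text
scene cam [1.118 0.36  0.926] [[426.2, 0.0, 251.3], [0.0, 426.2, 193.4], [0.0, 0.0, 1.0]]
shaker [([241.0, 198.5], 0.85, [0.5812, -0.01])]
pan []
sieve_fine [([392.7, 240.6], 0.9, [0.4923, 0.3786])]
sieve_medium [([350.4, 205.6], 0.83, [0.4505, 0.2466]), ([389.6, 241.0], 0.28, [0.4974, 0.3725])]
sieve_coarse [([199.7, 137.9], 0.57, [0.4602, -0.2321])]
lid [([176.2, 161.4], 0.65, [0.5688, -0.2358])]
sieve_spare [([336.2, 245.5], 0.58, [0.578, 0.2654])]
jar [([264.6, 278.1], 0.74, [0.7444, 0.1596])]
brush [([179.0, 223.7], 0.65, [0.73, -0.1026])]
top cam [0.499 0.016 1.32 ] [[445.0, 0.0, 252.7], [0.0, 445.0, 192.5], [0.0, 0.0, 1.0]]
shaker [([250.9, 196.7], 0.65, [0.5902, -0.004])]
pan [([373.0, 227.6], 0.68, [0.4953, -0.3662])]
sieve_fine [([122.1, 231.4], 0.79, [0.491, 0.3755])]
sieve_medium [([162.6, 243.3], 0.74, [0.455, 0.2566])]
sieve_coarse [([333.0, 241.7], 0.79, [0.4548, -0.2459]), ([251.6, 196.9], 0.65, [0.5896, -0.0061])]
lid [([329.6, 207.0], 0.48, [0.5576, -0.2381])]
sieve_spare [([164.7, 204.2], 0.64, [0.57, 0.2512])]
jar [([251.6, 199.5], 0.74, [0.5819, -0.006]), ([192.3, 150.4], 0.51, [0.7304, 0.17]), ([163.6, 203.1], 0.36, [0.5733, 0.2545])]
brush [([282.6, 150.5], 0.52, [0.7285, -0.1004]), ([162.4, 244.6], 0.25, [0.4512, 0.2572])]
{'clock': 1.0, 'joints': [1.081, 0.158, 1.597, 0.0, 1.386, -0.21], 'joint_velocities': [0.001, 0.002, -0.001, 0.0, -0.001, -0.001], 'joint_torque': [0.0, -39.602, -33.17, -0.0, 0.001, -0.0], 'position': [0.159, 0.553, 0.253], 'ee_rot': [0.0, 0.799, 0.602, -0.0], 'ft_force': [0.103, -0.847, 0.282], 'ft_torque': [0.066, -0.005, 0.019], 'finger_gap': 1.0}
```

View pics/scene0.png

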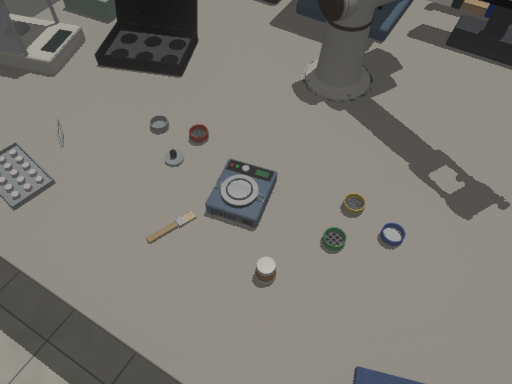

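View pics/top0.png

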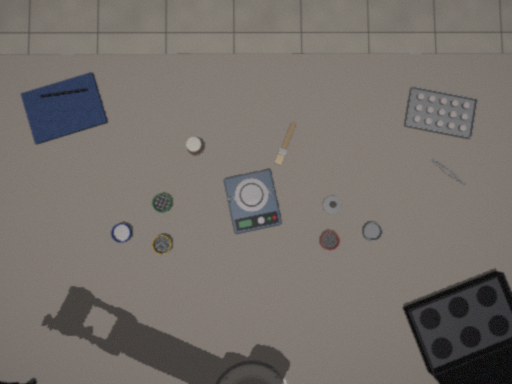

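```bash
cat > loc.py <<'E'
from h import *
from scipy.optimize import least_squares
DIM={"pan":[(25,0),(28,3),(28,24)],"sieve_fine":[(20.5,0),(23,8),(28,8),(28,30)],"lid":[(20.5,0),(23,6),(28,6),(28,11),(9,15),(9,34)],"jar":[(24,0),(24,62)]}
for k in("sieve_medium","sieve_coarse","sieve_spare"):DIM[k]=DIM["sieve_fine"]
def hullmask(p,name,xy,z0=0,s=8):
    a=np.linspace(0,2*np.pi,72)
    im=np.zeros((384*1,512*1),np.float32)
    m=[]
    big=np.zeros((384*4,512*4),np.uint8)
    prof=DIM[name]
    for (r1,h1),(r2,h2) in zip(prof[:-1],prof[1:]):
        pts=[proj(p,[xy[0]+r*np.cos(t)/1e3,xy[1]+r*np.sin(t)/1e3,z0+h/1e3]) for r,h in((r1,h1),(r2,h2)) for t in a]
        h=cv2.convexHull((np.array(pts,np.float32)+.5)*4)
        cv2.fillConvexPoly(big,np.round(h*16).astype(np.int32),1,shift=4)
    return big
def cent(b,sc):
    M=cv2.moments(b,True); return np.array([M["m10"]/M["m00"]/sc,M["m01"]/M["m00"]/sc]),M["m00"]/sc**2
def locate(name,p,z0=0,near=None):
    rs=cut_out(name,p)
    out=[]
    for r in rs[:3]:
        m=np.asarray(r["pixels"]).astype(np.uint8); c,A=cent(m,1); c=c  # pixel centre coords
        xy=ray(p,c,z0+.015)[:2]
        for _ in range(4):
            cm,Am=cent(hullmask(p,name,xy,z0),4); cm=cm-.5+.125
            xy=xy+ray(p,c,z0+.015)[:2]-ray(p,cm,z0+.015)[:2]
        out.append((round(float(r["p"]),2),np.round(xy,4).tolist(),round(A),round(Am),np.round(r["bbox"],1).tolist()))
    return out
E
python3 - <<'E'
from loc import *
for n in("scene","top"):
    p=camera(n);im=p["image"]
    for k in DIM: print(n,k,locate(k,p))
    c=proj(p,[.585,-.005,.06]).astype(int)
    crops=[im[c[1]-40:c[1]+40,c[0]-40:c[0]+40]]
    for x,y in((.495,-.366),(.455,-.246),(.558,-.238)):
        q=proj(p,[x,y,.015]).astype(int); crops.append(im[q[1]-20:q[1]+20,q[0]-20:q[0]+20])
    cv2.imwrite(f"pics/crop_{n}.png",np.hstack([cv2.resize(c,(400,400) if i==0 else (130,130),interpolation=cv2.INTER_NEAREST) if i==0 else cv2.copyMakeBorder(cv2.resize(c,(130,130),interpolation=cv2.INTER_NEAREST),0,270,0,0,0) for i,c in enumerate(crops)]))
    r=cut_out("shaker",p)[0]; np.save(f"sh_{n}.npy",r["pixels"]); np.savez(f"im_{n}.npz",image=im,K=p["K"],R=p["R"],t=p["t"]); print(r["p"],r["bbox"])
E
```

```text
scene pan [(0.87, [0.4848, -0.3637], 260, 301, [160.0, 124.2, 18.4, 16.6])]
scene sieve_fine [(0.63, [0.4894, 0.3702], 475, 490, [391.4, 234.1, 22.9, 18.9])]
scene lid [(0.58, [0.5662, -0.2453], 256, 268, [173.6, 158.3, 22.1, 14.2])]
scene jar [(0.62, [0.7411, 0.1588], 496, 578, [265.2, 272.7, 21.4, 27.2])]
scene sieve_medium [(0.75, [0.4549, 0.2531], 372, 430, [353.7, 204.3, 22.8, 20.4])]
scene sieve_coarse [(0.8, [0.4601, -0.2334], 267, 319, [200.2, 133.8, 21.3, 20.7])]
scene sieve_spare [(0.92, [0.5751, 0.2546], 488, 484, [335.6, 240.8, 20.4, 26.0])]
0.79 [240.2, 191.2, 69.8, 75.3]
top pan [(0.81, [0.4859, -0.3573], 277, 331, [374.6, 230.6, 23.2, 18.6]), (0.55, [0.565, -0.2409], 273, 317, [330.5, 205.0, 19.4, 15.4])]
top sieve_fine [(0.75, [0.4878, 0.3737], 332, 345, [121.6, 231.4, 24.8, 18.9])]
top lid [(0.82, [0.5658, -0.2425], 300, 293, [331.1, 205.1, 21.8, 16.1])]
top jar [(0.6, [0.7392, 0.1607], 240, 292, [192.6, 146.3, 18.8, 14.2])]
top sieve_medium [(0.51, [0.4542, 0.2569], 299, 333, [161.8, 242.1, 20.6, 19.8])]
top sieve_coarse [(0.52, [0.4608, -0.2284], 306, 325, [330.9, 242.3, 20.0, 18.2])]
top sieve_spare [(0.52, [0.5744, 0.2571], 319, 326, [162.2, 202.1, 19.6, 21.9]), (0.27, [0.7386, -0.103], 256, 313, [287.2, 144.1, 19.5, 40.5])]
0.94 [253.6, 201.1, 58.4, 63.4]
```

```bash
ls -la pics
```

```text
total 716
drwxr-xr-x 2 agent agent   4096 Dec  7 15:35 .
drwxr-xr-x 3 agent agent   4096 Dec  7 15:35 ..
-rw-r--r-- 1 agent agent 112740 Dec  7 15:35 crop_scene.png
-rw-r--r-- 1 agent agent 126151 Dec  7 15:35 crop_top.png
-rw-r--r-- 1 agent agent 211638 Dec  7 15:33 scene0.png
-rw-r--r-- 1 agent agent 267603 Dec  7 15:33 top0.png
```

View pics/crop_scene.png

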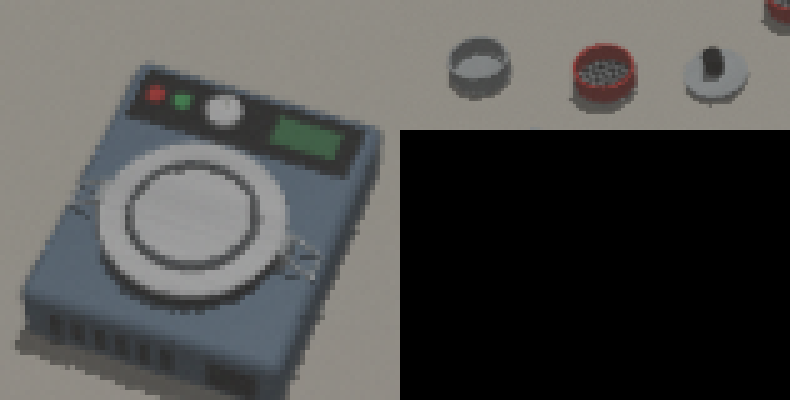

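View pics/crop_top.png

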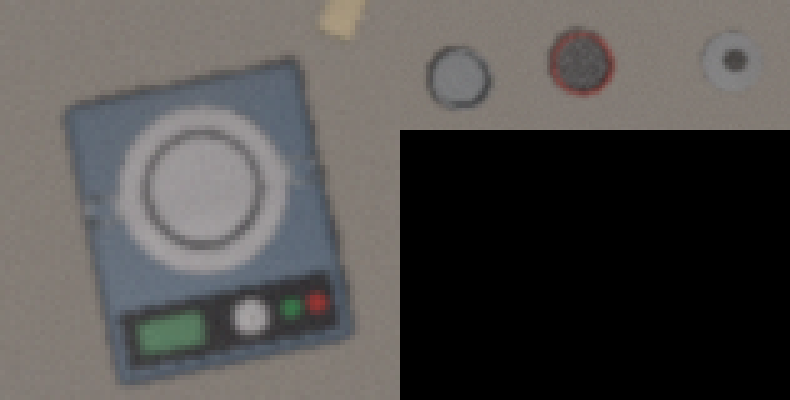

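```bash
cat > shk.py <<'E'
from h import *
from scipy.optimize import minimize
def ringfit(p,x0=(.585,-.007)):
    g=cv2.cvtColor(p["image"],cv2.COLOR_BGR2GRAY).astype(np.float32)
    a=np.linspace(0,2*np.pi,240,endpoint=False)
    def mean(xy,r,z):
        q=np.array([proj(p,[xy[0]+r*np.cos(t),xy[1]+r*np.sin(t),z]) for t in a],np.float32)
        return cv2.remap(g,q[:,:1],q[:,1:],cv2.INTER_LINEAR).mean()
    f=lambda xy: 2*mean(xy,.0323,.063)-mean(xy,.027,.06)-mean(xy,.0385,.06)
    f2=lambda xy: mean(xy,.0505,.058)-mean(xy,.0455,.060)
    return [minimize(F,x0,method="Nelder-Mead",options=dict(initial_simplex=[x0,(x0[0]+.006,x0[1]),(x0[0],x0[1]+.006)],xatol=1e-4,fatol=1e-3)) for F in(f,f2)]
if __name__=="__main__":
    for n in("scene","top"):
        p=np.load(f"im_{n}.npz")
        for s in((.585,-.007),(.580,-.002),(.575,-.01)):
            print(n,[(np.round(r.x,4),round(r.fun,1)) for r in ringfit(p,s)])
E
python3 shk.py
```

```text
scene [(array([ 0.5941, -0.0064]), np.float64(-123.7)), (array([ 0.5931, -0.0064]), np.float64(-62.4))]
scene [(array([0.5693, 0.0055]), np.float64(-12.6)), (array([ 0.5931, -0.0064]), np.float64(-62.4))]
scene [(array([ 0.5736, -0.0133]), np.float64(-17.8)), (array([ 0.5708, -0.0048]), np.float64(-8.8))]
top [(array([ 0.5927, -0.0037]), np.float64(-75.9)), (array([ 0.5924, -0.0036]), np.float64(-31.5))]
top [(array([ 0.5927, -0.0037]), np.float64(-75.9)), (array([ 0.5924, -0.0035]), np.float64(-31.5))]
top [(array([ 0.577 , -0.0164]), np.float64(-2.8)), (array([ 0.5925, -0.0036]), np.float64(-31.5))]
```

```bash
cat >> h.py <<'E'
def st():
    o=get_obs(); R=R_q(o["ee_rot"]); return o,np.array(o["position"]),R,np.degrees(np.arctan2(R[1,0],R[0,0]))
def go(x,y,z,yaw=None):
    o,p,R,yw=st(); d=R.T@(np.array([x,y,z])-p)
    tw=0 if yaw is None else -np.radians((yaw-yw+90)%180-90)
    print("t",round(float(o["clock"]),2),"yaw",round(yw,2),"tilt",np.round(R[:2,2],4),"d",np.round(d,4).tolist(),"tw",round(tw,3),"rows",int(max(np.linalg.norm(d)/.05,abs(np.degrees(tw))/8.59)+.99),"j6",round(o["joints"][5],2),"F",np.round(o["ft_force"],1),"gap",round(float(o["finger_gap"]),3))
E
python3 -c "
from h import *
go(.42,.15,.2); go(.38,-.36,.06,-36)"
```

```text
t 1.9 yaw 73.97 tilt [-0. -0.] d [-0.3148, 0.3622, 0.0533] tw 0 rows 10 j6 -0.21 F [ 0.2  0.2 -0.1] gap 0.998
t 1.9 yaw 73.97 tilt [-0. -0.] d [-0.816, 0.4646, 0.1933] tw -1.222 rows 20 j6 -0.21 F [ 0.2  0.2 -0.1] gap 0.998
```

Call:
send_rows(
  moves=[
    [-0.157, 0.18, 0.027, 0, 66],
    [-0.157, 0.18, 0.027, 0, 66],
    [-0.157, 0.18, 0.027, 0, 66],
    [-0.157, 0.18, 0.027, 0, 66],
    [-0.157, 0.18, 0.027, 0, 66],
  ],
)

```text
clock: 2.4
position: [0.2893, 0.35, 0.2261]
ee_rot: [0.0, 0.799, 0.601, 0.0]
ft_force: [0.2, 1.1, 0.1]
finger_gap: 0.662
```

```bash
python3 -c "
from h import *
go(.42,.15,.2); go(.38,-.36,.06)"
```

```text
t 2.4 yaw 73.94 tilt [ 0.0005 -0.0002] d [-0.156, 0.1809, 0.0262] tw 0 rows 5 j6 -0.68 F [0.2 1.1 0.1] gap 0.662
t 2.4 yaw 73.94 tilt [ 0.0005 -0.0002] d [-0.6572, 0.2835, 0.1662] tw 0 rows 15 j6 -0.68 F [0.2 1.1 0.1] gap 0.662
```

Call:
send_rows(
  moves=[
    [-0.657, 0.284, 0.08, 0, 66],
    [-0.657, 0.284, 0.08, 0, 66],
    [-0.657, 0.284, 0.08, 0, 66],
    [-0.657, 0.284, 0.08, 0, 66],
    [-0.657, 0.284, 0.08, 0, 66],
  ],
)

```text
clock: 2.9
position: [0.3202, 0.1039, 0.1986]
ee_rot: [0.001, 0.799, 0.602, 0.001]
ft_force: [0.6, -0.7, -0.6]
finger_gap: 0.659
```

```bash
python3 -c "
from h import *
go(.38,-.36,.06)"
```

```text
t 2.9 yaw 73.99 tilt [ 0.0022 -0.0002] d [-0.4295, 0.1851, 0.1389] tw 0 rows 10 j6 -1.34 F [ 0.6 -0.7 -0.6] gap 0.659
```

Call:
send_rows(
  moves=[
    [-0.43, 0.185, 0.05, 0, 66],
    [-0.43, 0.185, 0.05, 0, 66],
    [-0.43, 0.185, 0.05, 0, 66],
    [-0.43, 0.185, 0.05, 0, 66],
    [-0.43, 0.185, 0.05, 0, 66],
  ],
)

```text
clock: 3.4
position: [0.3516, -0.1435, 0.1726]
ee_rot: [0.002, 0.799, 0.601, 0.001]
ft_force: [1.5, 0.9, 1.0]
finger_gap: 0.656
```

```bash
python3 -c "
from h import *
go(.38,-.36,.04)"
```

```text
t 3.4 yaw 73.93 tilt [ 0.0038 -0.0012] d [-0.2002, 0.0867, 0.1329] tw 0 rows 6 j6 -2.0 F [1.5 0.9 1. ] gap 0.656
```

Call:
send_rows(
  moves=[
    [-0.2, 0.087, 0.08, 0, 66],
    [-0.2, 0.087, 0.08, 0, 66],
    [-0.2, 0.087, 0.08, 0, 66],
    [-0.2, 0.087, 0.133, 0, 66],
    [-0.2, 0.087, 0.133, 0, 66],
  ],
)

```text
clock: 3.9
position: [0.3794, -0.3529, 0.0494]
ee_rot: [0.003, 0.799, 0.601, 0.001]
ft_force: [0.0, 0.4, 1.4]
finger_gap: 0.662
```

```bash
python3 -c "
from h import *
go(.38,-.36,.04)"
```

```text
t 3.9 yaw 73.87 tilt [ 0.0052 -0.0033] d [-0.0066, 0.0025, 0.0094] tw 0 rows 1 j6 -2.28 F [0.  0.4 1.4] gap 0.662
```

Call:
send_rows(
  moves=[
    [0, 0, 0.024, 0, 66],
    [0, 0, 0.026, 0, 66],
    [0, 0, 0.028, 0, 66],
    [0, 0, 0.03, 0, 66],
    [0, 0, 0.032, 0, 66],
  ],
)

```text
clock: 4.4
position: [0.3805, -0.3535, 0.019]
ee_rot: [0.004, 0.799, 0.601, 0.001]
ft_force: [0.0, 0.7, -0.3]
finger_gap: 0.66
```

```bash
python3 -c "
from h import *
go(.38,-.36,.04)"
```

```text
t 4.4 yaw 73.92 tilt [ 0.0069 -0.0059] d [-0.0065, 0.0015, -0.0209] tw 0 rows 1 j6 -2.28 F [ 0.   0.7 -0.3] gap 0.66
```

Call:
send_rows(
  moves=[
    [0, 0, 0.002, 0, 66],
    [0, 0, 0.004, 0, 66],
    [0, 0, 0.006, 0, 66],
    [0, 0, 0.008, 0, 66],
    [0, 0, 0.008, 0, 66],
  ],
)

```text
clock: 4.9
position: [0.3813, -0.3539, 0.0175]
ee_rot: [0.003, 0.799, 0.602, 0.001]
ft_force: [-16.3, 19.4, 57.9]
finger_gap: 0.663
```

```bash
python3 -c "
from h import *
go(.38,-.36,.04);o=get_obs();print(o['joints'])"
```

```text
t 4.9 yaw 74.02 tilt [ 0.005  -0.0039] d [-0.0062, 0.0006, -0.0225] tw 0 rows 1 j6 -2.28 F [-16.3  19.4  57.9] gap 0.663
[-0.98194288  0.33903633  1.90485058  0.00259069  0.89166776 -2.27545753]
```

Call:
send_rows(
  moves=[
    [0, 0, -0.05, 0, 100],
    [0, 0, -0.05, 0, 100],
    [0, 0, -0.05, 0, 100],
  ],
)

```text
clock: 5.2
position: [0.3823, -0.3553, 0.0701]
ee_rot: [0.006, 0.798, 0.602, 0.001]
ft_force: [0.3, -0.4, -0.6]
finger_gap: 1.002
```

```bash
python3 -c "
from h import *
go(.4855,-.3605,.07)"
```

```text
t 5.2 yaw 74.04 tilt [ 0.0082 -0.0087] d [0.0234, 0.1007, 0.001] tw 0 rows 3 j6 -2.28 F [ 0.3 -0.4 -0.6] gap 1.002
```

Call:
send_rows(
  moves=[
    [0.023, 0.101, 0, 0, 100],
    [0.023, 0.101, 0, 0, 100],
    [0.023, 0.101, 0, 0, 100],
    [0.023, 0.101, 0, 0, 100],
  ],
)

```text
clock: 5.6
position: [0.486, -0.36, 0.0694]
ee_rot: [0.005, 0.798, 0.603, 0.0]
ft_force: [-0.8, 1.5, 0.5]
finger_gap: 1.002
```

```bash
python3 -c "
from h import *
go(.4855,-.3605,.07)"
```

```text
t 5.6 yaw 74.15 tilt [ 0.0065 -0.0071] d [-0.0006, -0.0003, -0.0006] tw 0 rows 1 j6 -2.13 F [-0.8  1.5  0.5] gap 1.002
```

Call:
send_rows(
  moves=[
    [0, 0, 0, 0, 100],
  ],
)

```text
clock: 5.7
position: [0.4846, -0.3592, 0.0681]
ee_rot: [0.003, 0.798, 0.603, 0.0]
ft_force: [0.1, 0.3, -0.0]
finger_gap: 1.004
```

```bash
python3 -c "
from h import *
go(.4855,-.3605,.07)"
```

```text
t 5.7 yaw 74.14 tilt [ 0.0044 -0.0052] d [-0.001, 0.0012, -0.0019] tw 0 rows 1 j6 -2.13 F [ 0.1  0.3 -0. ] gap 1.004
```

Call:
send_rows(
  moves=[
    [-0.001, 0.001, 0.042, 0, 100],
    [-0.001, 0.001, 0.043, 0, 100],
    [-0.001, 0.001, 0.043, 0, 60],
    [-0.001, 0.001, 0.043, 0, 60],
    [-0.001, 0.001, 0.043, 0, 60],
  ],
)

```text
clock: 6.2
position: [0.4864, -0.3621, 0.0277]
ee_rot: [0.005, 0.798, 0.603, 0.0]
ft_force: [0.2, -0.4, -0.6]
finger_gap: 0.629
```

```bash
python3 -c "
from h import *
go(.4855,-.3605,.025)"
```

```text
t 6.2 yaw 74.13 tilt [ 0.0071 -0.0083] d [0.0013, -0.0014, 0.0027] tw 0 rows 1 j6 -2.13 F [ 0.2 -0.4 -0.6] gap 0.629
```

```bash
cat > look.py <<'E'
from h import *
import sys
def look(name,x,y,z,w=.16):
    out=[]
    for n in("scene","top"):
        p=camera(n); c=proj(p,[x,y,z]).astype(int); s=32
        cc=np.clip(c,s,[511-s,383-s]); out.append(cv2.resize(p["image"][cc[1]-s:cc[1]+s,cc[0]-s:cc[0]+s],(390,390),interpolation=cv2.INTER_CUBIC)); print(n,"crop origin",cc-s,"scale",390/64)
    cv2.imwrite(f"pics/{name}.png",np.hstack(out))
if __name__=="__main__":
    look(sys.argv[1],*map(float,sys.argv[2:5])); print(round(float(get_obs()["finger_gap"]),3))
E
python3 look.py g1 .486 -.362 .03
```

```text
scene crop origin [125  87] scale 6.09375
top crop origin [342 198] scale 6.09375
0.623
```

View pics/g1.png

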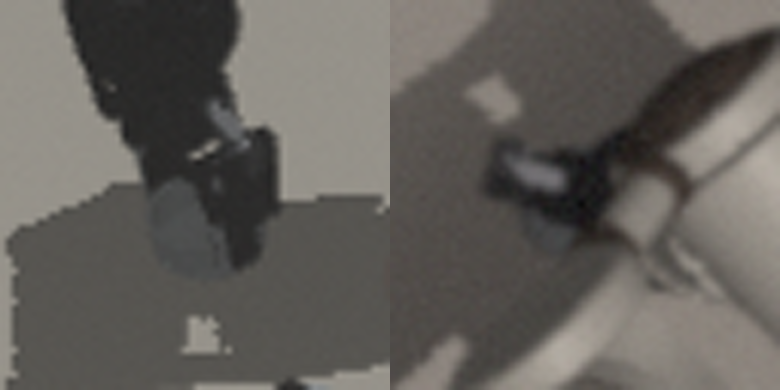

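Call:
send_rows(
  moves=[
    [0, 0, 0.001, 0, 100],
    [0, 0, 0.001, 0, 100],
    [0, 0, 0.001, 0.15, 100],
    [0, 0, 0.001, 0.3, 100],
    [0, 0, 0.001, 0.45, 100],
  ],
)

```text
clock: 6.8
position: [0.4864, -0.3619, 0.0263]
ee_rot: [0.005, 0.914, 0.407, 0.001]
ft_force: [0.4, 0.7, -0.2]
finger_gap: 0.998
```

```bash
python3 look.py g2 .486 -.362 .03; python3 -c "
from h import *
go(.4864,-.3621,.026,-16)"
```

```text
scene crop origin [125  87] scale 6.09375
top crop origin [342 198] scale 6.09375
1.0
t 6.9 yaw 48.33 tilt [ 0.0067 -0.008 ] d [-0.0002, 0.0002, 0.0003] tw 1.123 rows 8 j6 -1.68 F [-0.2  0.1 -0.5] gap 1.0
```

View pics/g2.png

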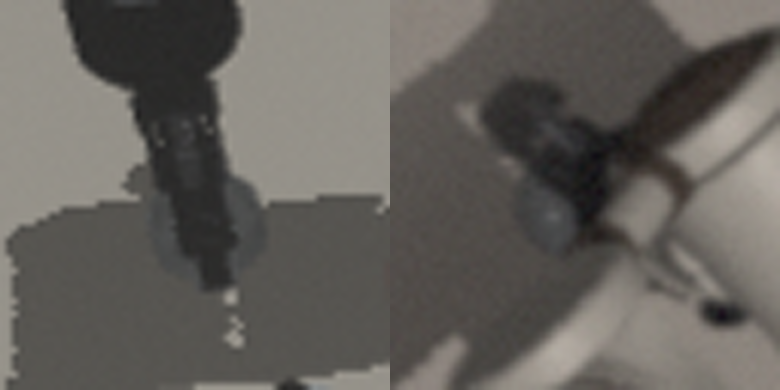

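Call:
send_rows(
  moves=[
    [0, 0, 0.001, 0.15, 100],
    [0, 0, 0.001, 0.3, 100],
    [0, 0, 0.001, 0.45, 100],
    [0, 0, 0.001, 0.6, 100],
    [0, 0, 0.001, 0.75, 100],
  ],
)

```text
clock: 7.4
position: [0.4863, -0.3618, 0.0252]
ee_rot: [0.004, 0.999, 0.046, 0.003]
ft_force: [0.4, -0.2, -0.6]
finger_gap: 0.996
```

```bash
python3 -c "
from h import *
go(.4864,-.3621,.025,-16)"
```

```text
t 7.4 yaw 5.27 tilt [ 0.0066 -0.0078] d [0.0, 0.0003, 0.0002] tw 0.371 rows 3 j6 -0.93 F [ 0.4 -0.2 -0.6] gap 0.996
```

Call:
send_rows(
  moves=[
    [0, 0, 0, 0.15, 100],
    [0, 0, 0, 0.3, 100],
    [0, 0, 0, 0.37, 50],
    [0, 0, 0, 0.37, 50],
    [0, 0, 0, 0.37, 50],
  ],
)

```text
clock: 7.9
position: [0.4867, -0.3621, 0.0258]
ee_rot: [0.004, 0.991, -0.136, 0.004]
ft_force: [-0.2, -0.9, -0.2]
finger_gap: 0.637
```

```bash
python3 -c "
from h import *
go(.4864,-.3621,.026,-16)"
```

```text
t 7.9 yaw -15.68 tilt [ 0.0073 -0.0086] d [-0.0003, 0.0001, -0.0002] tw 0.006 rows 1 j6 -0.56 F [-0.2 -0.9 -0.2] gap 0.637
```

Call:
send_rows(
  moves=[
    [0, 0, -0.05, 0, 50],
    [0, 0, -0.1, 0, 50],
    [0, 0, -0.11, 0, 50],
    [0, 0, -0.11, 0, 50],
  ],
)

```text
clock: 8.3
position: [0.4872, -0.3625, 0.1386]
ee_rot: [0.006, 0.991, -0.135, 0.006]
ft_force: [-0.3, -0.1, -1.5]
finger_gap: 0.633
```

```bash
python3 look.py g3 .486 -.362 .1; python3 -c "
from h import *
go(.593,-.005,.13)"
```

```text
scene crop origin [121  69] scale 6.09375
top crop origin [350 199] scale 6.09375
0.634
t 8.4 yaw -15.59 tilt [ 0.0055 -0.0065] d [0.0083, -0.3713, 0.0023] tw 0 rows 8 j6 -0.57 F [ 0.1 -0.  -1.3] gap 0.634
```

View pics/g3.png

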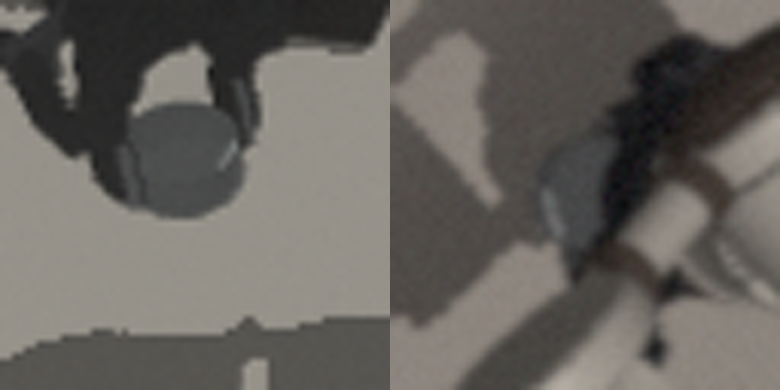

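Call:
send_rows(
  moves=[
    [0.008, -0.371, 0, 0, 50],
    [0.008, -0.371, 0, 0, 50],
    [0.008, -0.371, 0, 0, 50],
    [0.008, -0.371, 0, 0, 50],
    [0.008, -0.371, 0, 0, 50],
  ],
)

```text
clock: 8.9
position: [0.5561, -0.119, 0.1303]
ee_rot: [0.002, 0.991, -0.135, 0.001]
ft_force: [1.4, 0.1, 0.0]
finger_gap: 0.636
```

```bash
python3 -c "
from h import *
go(.593,-.005,.115)"
```

```text
t 8.9 yaw -15.55 tilt [ 0.0005 -0.0042] d [0.005, -0.1198, 0.0148] tw 0 rows 3 j6 -0.15 F [1.4 0.1 0. ] gap 0.636
```

Call:
send_rows(
  moves=[
    [0.005, -0.12, 0.01, 0, 50],
    [0.005, -0.12, 0.01, 0, 50],
    [0.005, -0.12, 0.01, 0, 50],
    [0.005, -0.12, 0.015, 0, 50],
    [0.005, -0.12, 0.015, 0, 50],
  ],
)

```text
clock: 9.4
position: [0.5909, -0.0043, 0.1115]
ee_rot: [0.002, 0.991, -0.134, -0.002]
ft_force: [-0.0, -1.5, -1.0]
finger_gap: 0.636
```

```bash
python3 look.py g4 .593 -.005 .08; python3 -c "
from h import *
go(.593,-.005,.086)"
```

```text
scene crop origin [207 152] scale 6.09375
top crop origin [219 161] scale 6.09375
0.632
t 9.5 yaw -15.59 tilt [-0.0025 -0.0039] d [0.0009, -0.0011, 0.0273] tw 0 rows 1 j6 0.06 F [ 0.4  0.1 -1.3] gap 0.632
```

View pics/g4.png

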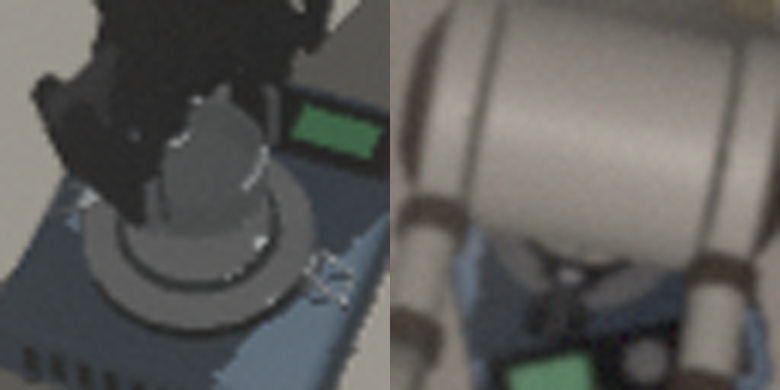

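Call:
send_rows(
  moves=[
    [0.001, -0.001, 0.018, 0, 50],
    [0.001, -0.001, 0.021, 0, 50],
    [0.001, -0.001, 0.023, 0, 50],
    [0.001, -0.001, 0.025, 0, 50],
    [0.001, -0.001, 0.025, 0, 50],
  ],
)

```text
clock: 10.0
position: [0.5932, -0.0055, 0.0886]
ee_rot: [0.002, 0.991, -0.136, -0.001]
ft_force: [-0.1, -1.2, -0.5]
finger_gap: 0.631
```

```bash
python3 look.py g5 .593 -.005 .08; python3 -c "
from h import *
go(.593,-.005,.086)"
```

```text
scene crop origin [207 152] scale 6.09375
top crop origin [219 161] scale 6.09375
0.633
t 10.1 yaw -15.6 tilt [-0.0015 -0.0042] d [-0.0005, -0.0002, 0.0029] tw 0 rows 1 j6 0.06 F [ 0.3  0.3 -1.1] gap 0.633
```

View pics/g5.png

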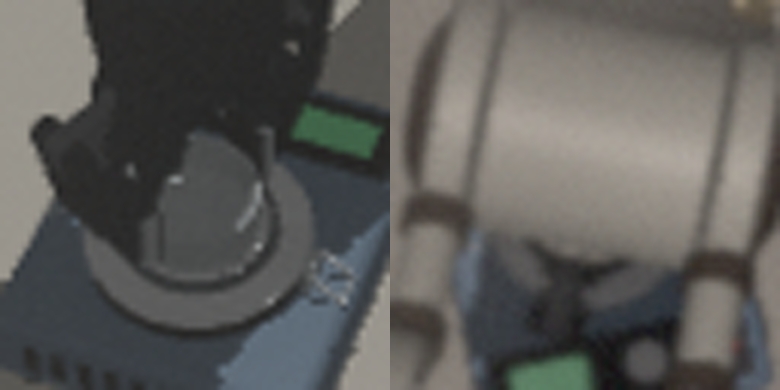

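Call:
send_rows(
  moves=[
    [0, 0, 0.002, 0, 50],
    [0, 0, 0.004, 0, 50],
    [0, 0, 0.004, 0, 50],
  ],
)

```text
clock: 10.4
position: [0.5939, -0.0054, 0.086]
ee_rot: [0.002, 0.991, -0.136, -0.0]
ft_force: [-2.6, -0.1, 4.9]
finger_gap: 0.631
```

```bash
python3 -c "
from h import *
go(.593,-.005,.086)"
```

```text
t 10.4 yaw -15.58 tilt [-0.0006 -0.0045] d [-0.001, -0.0001, -0.0] tw 0 rows 1 j6 0.06 F [-2.6 -0.1  4.9] gap 0.631
```

Call:
send_rows(
  moves=[
    [0, 0, 0, 0, 90],
    [0, 0, 0, 0, 90],
    [0, 0, -0.05, 0, 100],
    [0, 0, -0.08, 0, 100],
    [0, 0, -0.08, 0, 100],
  ],
)

```text
clock: 10.9
position: [0.5974, -0.0057, 0.1718]
ee_rot: [0.003, 0.991, -0.135, 0.005]
ft_force: [0.8, 0.2, 0.8]
finger_gap: 1.0
```

```bash
python3 look.py g6 .593 -.005 .08; python3 -c "
from h import *
go(.4886,.372,.1)"
```

```text
scene crop origin [207 152] scale 6.09375
top crop origin [219 161] scale 6.09375
0.999
t 11.0 yaw -15.58 tilt [ 0.0009 -0.0049] d [-0.2033, -0.3351, 0.0647] tw 0 rows 8 j6 0.06 F [ 0.2  0.6 -0.4] gap 0.999
```

View pics/g6.png

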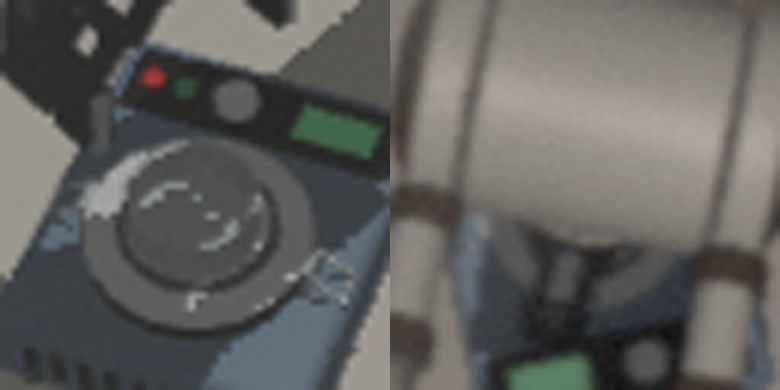

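Call:
send_rows(
  moves=[
    [-0.203, -0.335, 0, 0, 100],
    [-0.203, -0.335, 0, 0, 100],
    [-0.203, -0.335, 0, 0, 100],
    [-0.203, -0.335, 0, 0, 100],
    [-0.203, -0.335, 0, 0, 100],
  ],
)

```text
clock: 11.5
position: [0.5248, 0.2373, 0.163]
ee_rot: [0.003, 0.991, -0.136, -0.001]
ft_force: [1.4, 0.1, -0.6]
finger_gap: 1.002
```

```bash
python3 -c "
from h import *
go(.4886,.372,.07)"
```

```text
t 11.5 yaw -15.6 tilt [-0.0025 -0.0056] d [-0.071, -0.1206, 0.0924] tw 0 rows 4 j6 0.49 F [ 1.4  0.1 -0.6] gap 1.002
```

Call:
send_rows(
  moves=[
    [-0.071, -0.121, 0.02, 0, 100],
    [-0.071, -0.121, 0.04, 0, 100],
    [-0.071, -0.121, 0.07, 0, 100],
    [-0.071, -0.121, 0.092, 0, 100],
    [-0.071, -0.121, 0.092, 0, 100],
  ],
)

```text
clock: 12.0
position: [0.4826, 0.3714, 0.0627]
ee_rot: [0.007, 0.991, -0.134, -0.007]
ft_force: [-0.1, -1.1, -1.4]
finger_gap: 1.001
```

```bash
python3 look.py b1 .4886 .372 .03; python3 -c "
from h import *
go(.4886,.372,.028)"
```

```text
scene crop origin [361 200] scale 6.09375
top crop origin [ 88 200] scale 6.09375
1.001
t 12.1 yaw -15.58 tilt [-0.0057 -0.0076] d [0.001, -0.0011, 0.0408] tw 0 rows 1 j6 0.73 F [0.9 0.  1.4] gap 1.001
```

View pics/b1.png

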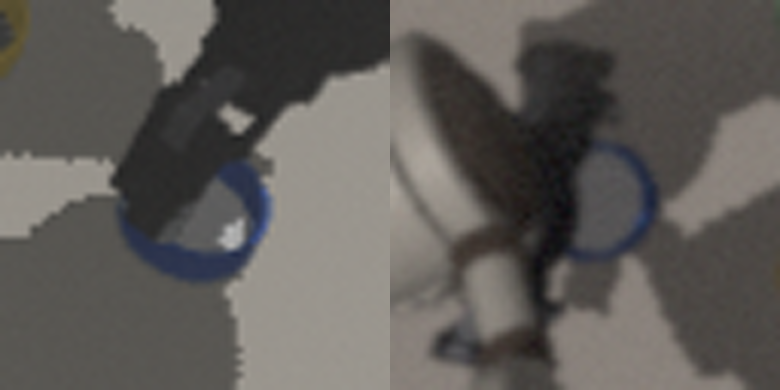

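Call:
send_rows(
  moves=[
    [0.001, -0.001, 0.025, 0, 100],
    [0.001, -0.001, 0.041, 0, 100],
    [0.001, -0.001, 0.041, 0, 100],
  ],
)

```text
clock: 12.4
position: [0.4877, 0.3704, 0.0263]
ee_rot: [0.005, 0.991, -0.136, -0.004]
ft_force: [-1.1, 0.2, -0.4]
finger_gap: 0.999
```

```bash
python3 look.py b2 .4886 .372 .03; python3 -c "
from h import *
go(.4886,.372,.028)"
```

```text
scene crop origin [361 200] scale 6.09375
top crop origin [ 88 200] scale 6.09375
1.004
t 12.5 yaw -15.63 tilt [-0.0052 -0.0073] d [-0.0007, -0.0003, 0.0006] tw 0 rows 1 j6 0.73 F [ 0.3 -0.3  0.2] gap 1.004
```

View pics/b2.png

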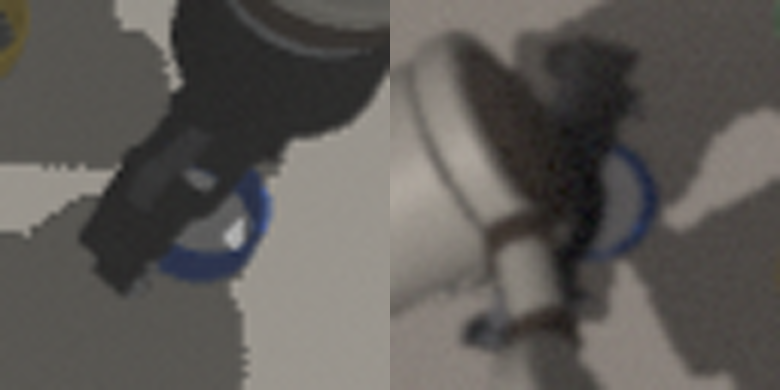

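Call:
send_rows(
  moves=[
    [0, 0, 0.001, 0, 50],
    [0, 0, 0.001, 0, 50],
    [0, 0, 0.001, 0, 50],
    [0, 0, 0.001, 0, 100],
    [0, 0, 0.001, 0, 100],
  ],
)

```text
clock: 13.0
position: [0.4891, 0.3715, 0.0276]
ee_rot: [0.004, 0.991, -0.136, -0.002]
ft_force: [0.3, -0.0, -0.2]
finger_gap: 0.949
```

```bash
python3 -c "
from h import *
go(.4886,.372,.028,74)"
```

```text
t 13.0 yaw -15.63 tilt [-0.0052 -0.0073] d [-0.0006, -0.0003, -0.0004] tw -1.564 rows 11 j6 0.73 F [ 0.3 -0.  -0.2] gap 0.949
```

Call:
send_rows(
  moves=[
    [0, 0, 0, -0.15, 100],
    [0, 0, 0, -0.3, 100],
    [0, 0, 0, -0.45, 100],
    [0, 0, 0, -0.6, 100],
    [0, 0, 0, -0.75, 100],
  ],
)

```text
clock: 13.5
position: [0.4887, 0.3714, 0.0273]
ee_rot: [0.003, 0.971, 0.239, -0.004]
ft_force: [0.1, 0.4, -0.3]
finger_gap: 1.004
```

Call:
send_rows(
  moves=[
    [0, 0, 0, -0.15, 100],
    [0, 0, 0, -0.3, 100],
    [0, 0, 0, -0.45, 100],
    [0, 0, 0, -0.6, 100],
    [0, 0, 0, -0.75, 100],
  ],
)

```text
clock: 14.0
position: [0.4884, 0.3713, 0.0269]
ee_rot: [0.001, 0.816, 0.578, -0.005]
ft_force: [0.0, 0.2, 0.0]
finger_gap: 0.999
```

```bash
python3 -c "
from h import *
go(.4891,.3715,.028,74)"
```

```text
t 14.0 yaw 70.67 tilt [-0.0066 -0.0079] d [0.0004, 0.0006, -0.0011] tw -0.058 rows 1 j6 -0.78 F [0.  0.2 0. ] gap 0.999
```

Call:
send_rows(
  moves=[
    [0, 0.001, -0.001, -0.06, 50],
    [0, 0.001, -0.001, -0.06, 50],
    [0, 0.001, -0.001, -0.06, 50],
    [0, 0.001, -0.001, -0.06, 50],
  ],
)

```text
clock: 14.4
position: [0.4897, 0.3712, 0.0283]
ee_rot: [0.001, 0.798, 0.602, -0.005]
ft_force: [0.6, -0.1, 2.9]
finger_gap: 0.625
```

```bash
python3 -c "
from h import *
go(.5939,-.0054,.15)"
```

```text
t 14.4 yaw 74.03 tilt [-0.0058 -0.0076] d [-0.3345, 0.2034, -0.1194] tw 0 rows 9 j6 -0.84 F [ 0.6 -0.1  2.9] gap 0.625
```

Call:
send_rows(
  moves=[
    [0, 0, -0.05, 0, 50],
    [0, 0, -0.1, 0, 50],
    [-0.05, 0.03, -0.12, 0, 50],
    [-0.09, 0.06, -0.12, 0, 50],
    [-0.13, 0.085, -0.12, 0, 50],
  ],
)

```text
clock: 14.9
position: [0.5347, 0.2306, 0.1501]
ee_rot: [0.002, 0.798, 0.602, -0.004]
ft_force: [1.1, -0.6, -1.6]
finger_gap: 0.624
```

```bash
python3 look.py b3 .543 .26 .13; python3 -c "
from h import *
go(.5939,-.0054,.15)"
```

```text
scene crop origin [317 172] scale 6.09375
top crop origin [120 179] scale 6.09375
0.627
t 15.0 yaw 73.62 tilt [-0.0051 -0.0095] d [-0.2061, 0.1213, 0.001] tw 0 rows 5 j6 -1.08 F [ 0.2  0.7 -1.2] gap 0.627
```

View pics/b3.png

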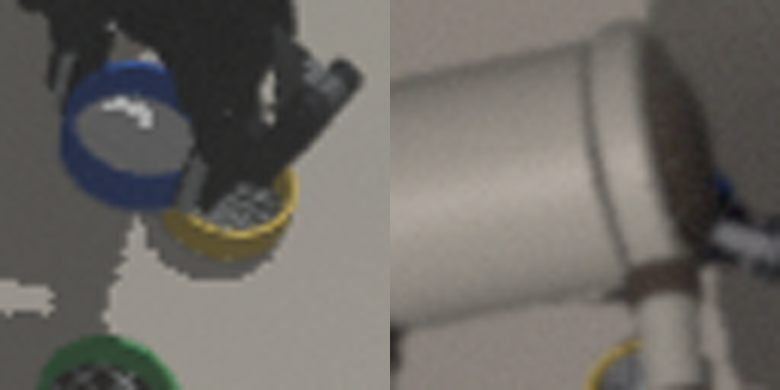

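Call:
send_rows(
  moves=[
    [-0.206, 0.121, 0, 0, 50],
    [-0.206, 0.121, 0, 0, 50],
    [-0.206, 0.121, 0, 0, 50],
    [-0.206, 0.121, 0, 0, 50],
    [-0.206, 0.121, 0, 0, 50],
  ],
)

```text
clock: 15.5
position: [0.5935, -0.0068, 0.1504]
ee_rot: [0.002, 0.801, 0.599, -0.005]
ft_force: [0.6, 0.0, -0.2]
finger_gap: 0.628
```

```bash
python3 -c "
from h import *
go(.5939,-.0054,.12)"
```

```text
t 15.5 yaw 73.55 tilt [-0.006  -0.0093] d [0.0018, 0.0001, 0.0304] tw 0 rows 1 j6 -1.49 F [ 0.6  0.  -0.2] gap 0.628
```

Call:
send_rows(
  moves=[
    [0.002, 0, 0.02, 0, 50],
    [0.002, 0, 0.03, 0, 50],
    [0.002, 0, 0.03, 0, 50],
    [0.002, 0, 0.03, 0, 50],
  ],
)

```text
clock: 15.9
position: [0.5933, -0.0039, 0.12]
ee_rot: [0.001, 0.801, 0.599, -0.006]
ft_force: [-0.0, 0.7, -0.5]
finger_gap: 0.63
```

```bash
python3 look.py b4 .593 -.005 .09; python3 -c "
from h import *
go(.5939,-.0054,.1043)"
```

```text
scene crop origin [207 149] scale 6.09375
top crop origin [219 161] scale 6.09375
0.631
t 16.0 yaw 73.64 tilt [-0.005  -0.0094] d [-0.0011, 0.0001, 0.0168] tw 0 rows 1 j6 -1.49 F [ 0.9 -0.2 -0.6] gap 0.631
```

View pics/b4.png

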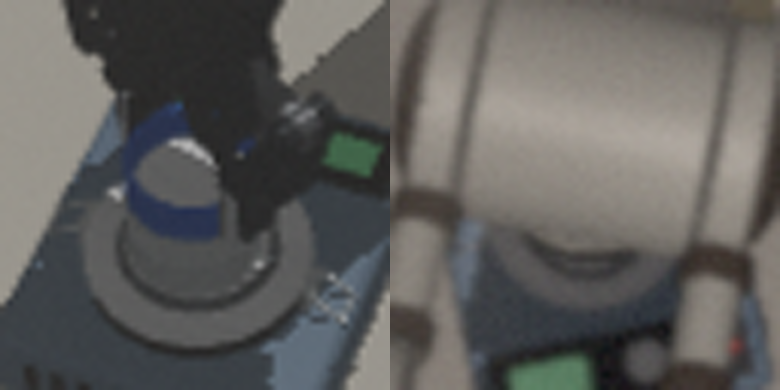

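Call:
send_rows(
  moves=[
    [-0.001, 0, 0.008, 0, 50],
    [-0.001, 0, 0.012, 0, 50],
    [-0.001, 0, 0.015, 0, 50],
    [-0.001, 0, 0.017, 0, 50],
    [-0.001, 0, 0.017, 0, 50],
  ],
)

```text
clock: 16.5
position: [0.5939, -0.0053, 0.1043]
ee_rot: [0.002, 0.801, 0.599, -0.005]
ft_force: [-0.7, 0.2, 0.7]
finger_gap: 0.624
```

```bash
python3 look.py b5 .593 -.005 .09; python3 -c "
from h import *
go(.5939,-.0054,.1043)"
```

```text
scene crop origin [207 149] scale 6.09375
top crop origin [219 161] scale 6.09375
0.628
t 16.6 yaw 73.63 tilt [-0.0048 -0.0093] d [-0.0001, 0.0, -0.0] tw 0 rows 0 j6 -1.49 F [-0.5 -0.2  1.4] gap 0.628
```

View pics/b5.png

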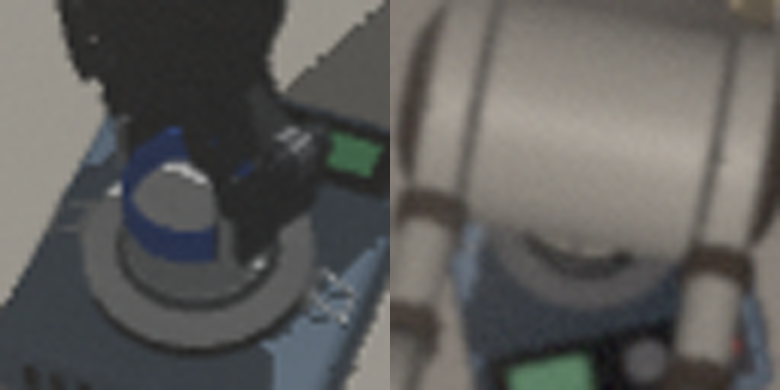

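Call:
send_rows(
  moves=[
    [0, 0, 0.001, 0, 50],
    [0, 0, 0.001, 0, 90],
    [0, 0, 0.001, 0, 100],
    [0, 0, -0.04, 0, 100],
    [0, 0, -0.06, 0, 100],
  ],
)

```text
clock: 17.1
position: [0.5951, -0.0049, 0.1665]
ee_rot: [0.003, 0.801, 0.599, -0.004]
ft_force: [0.9, -0.5, 0.5]
finger_gap: 1.0
```

```bash
python3 look.py b6 .593 -.005 .09; python3 -c "
from h import *
go(.4546,.255,.14)"
```

```text
scene crop origin [207 149] scale 6.09375
top crop origin [219 161] scale 6.09375
1.002
t 17.2 yaw 73.63 tilt [ 0.0027 -0.0109] d [0.2099, -0.2099, 0.025] tw 0 rows 6 j6 -1.49 F [ 0.5 -0.4  0.1] gap 1.002
```

View pics/b6.png

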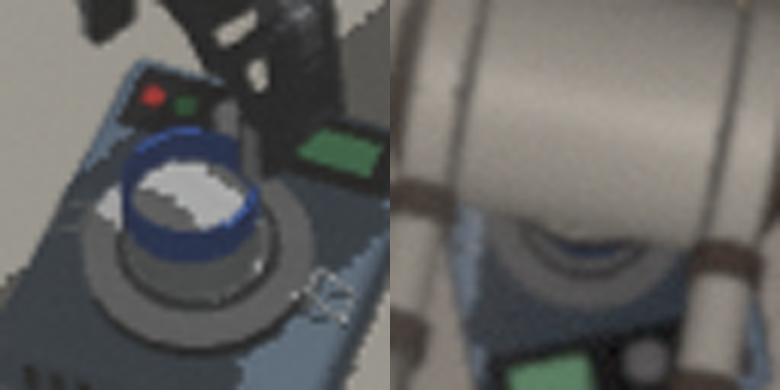

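Call:
send_rows(
  moves=[
    [0.21, -0.21, 0, 0, 100],
    [0.21, -0.21, 0, 0, 100],
    [0.21, -0.21, 0, 0, 100],
    [0.21, -0.21, 0, 0, 100],
    [0.21, -0.21, 0, 0, 100],
  ],
)

```text
clock: 17.7
position: [0.474, 0.2168, 0.1636]
ee_rot: [0.005, 0.801, 0.599, -0.003]
ft_force: [0.5, 0.5, -1.1]
finger_gap: 1.005
```

```bash
python3 -c "
from h import *
go(.4546,.255,.07)"
```

```text
t 17.7 yaw 73.6 tilt [ 0.0011 -0.0111] d [0.0322, -0.0298, 0.0931] tw 0 rows 3 j6 -1.08 F [ 0.5  0.5 -1.1] gap 1.005
```

Call:
send_rows(
  moves=[
    [0.032, -0.03, 0.04, 0, 100],
    [0.032, -0.03, 0.07, 0, 100],
    [0.032, -0.03, 0.093, 0, 100],
    [0.032, -0.03, 0.093, 0, 100],
  ],
)

```text
clock: 18.1
position: [0.4501, 0.2541, 0.0653]
ee_rot: [0.003, 0.8, 0.599, -0.008]
ft_force: [-0.4, 0.9, -0.1]
finger_gap: 1.003
```

```bash
python3 look.py y1 .4546 .255 .03; python3 -c "
from h import *
go(.4546,.255,.028)"
```

```text
scene crop origin [322 169] scale 6.09375
top crop origin [129 211] scale 6.09375
0.998
t 18.2 yaw 73.59 tilt [-0.0002 -0.0116] d [0.0009, 0.0003, 0.0417] tw 0 rows 1 j6 -0.99 F [0.4 0.8 0.6] gap 0.998
```

View pics/y1.png

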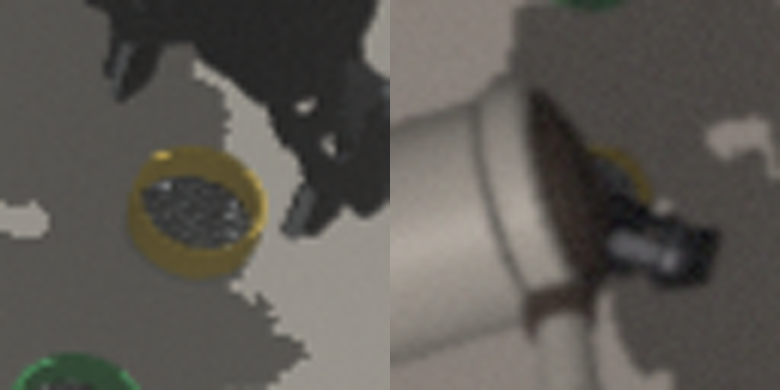

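Jaws straddle the yellow sieve (centre at crop 197,212). Descend and squeeze.

Call:
send_rows(
  moves=[
    [0.001, 0, 0.03, 0, 100],
    [0.001, 0, 0.042, 0, 100],
    [0.001, 0, 0.042, 0, 100],
  ],
)

```text
clock: 18.5
position: [0.4536, 0.2546, 0.027]
ee_rot: [0.004, 0.801, 0.599, -0.005]
ft_force: [0.0, 0.2, 0.1]
finger_gap: 1.001
```

```bash
python3 -c "
from h import *
go(.4546,.255,.028)"
```

```text
t 18.5 yaw 73.55 tilt [-0.0026 -0.0123] d [0.0007, 0.0008, -0.001] tw 0 rows 1 j6 -0.99 F [0.  0.2 0.1] gap 1.001
```

Call:
send_rows(
  moves=[
    [0, 0, 0, 0, 50],
    [0, 0, 0, 0, 50],
    [0, 0, 0, 0, 50],
    [0, 0, 0, 0, 50],
  ],
)

```text
clock: 18.9
position: [0.4552, 0.2549, 0.0288]
ee_rot: [0.005, 0.801, 0.599, -0.003]
ft_force: [0.1, -0.3, 6.0]
finger_gap: 0.627
```

```bash
python3 -c "
from h import *
go(.4546,.255,.028)"
```

```text
t 18.9 yaw 73.55 tilt [ 0.0007 -0.0115] d [-0.0001, -0.0006, 0.0008] tw 0 rows 1 j6 -0.99 F [ 0.1 -0.3  6. ] gap 0.627
```

Call:
send_rows(
  moves=[
    [0, 0, 0, 0, 100],
    [0, 0, 0, 0, 100],
    [0, 0, 0, 0.15, 100],
    [0, 0, 0, 0.3, 100],
    [0, 0, 0, 0.45, 100],
  ],
)

```text
clock: 19.4
position: [0.455, 0.2549, 0.0288]
ee_rot: [0.005, 0.916, 0.402, -0.002]
ft_force: [0.5, -0.4, 0.0]
finger_gap: 1.0
```

Call:
send_rows(
  moves=[
    [0, 0, 0, 0.15, 100],
    [0, 0, 0, 0.3, 100],
    [0, 0, 0, 0.45, 100],
    [0, 0, 0, 0.6, 100],
    [0, 0, 0, 0.75, 100],
  ],
)

```text
clock: 19.9
position: [0.4549, 0.2549, 0.0287]
ee_rot: [0.006, 0.999, 0.039, -0.0]
ft_force: [-0.3, 0.3, -0.5]
finger_gap: 1.001
```

```bash
python3 -c "
from h import *
go(.454,.2545,.028,-16)"
```

```text
t 19.9 yaw 4.44 tilt [ 0.0002 -0.0116] d [-0.0009, 0.0003, 0.0007] tw 0.357 rows 3 j6 0.22 F [-0.3  0.3 -0.5] gap 1.001
```

Call:
send_rows(
  moves=[
    [0, 0, 0, 0.15, 100],
    [0, 0, 0, 0.3, 100],
    [0, 0, 0, 0.36, 50],
    [0, 0, 0, 0.36, 50],
    [0, 0, 0, 0.36, 50],
  ],
)

```text
clock: 20.4
position: [0.4554, 0.2551, 0.0294]
ee_rot: [0.006, 0.99, -0.14, 0.001]
ft_force: [-1.0, -1.0, 4.2]
finger_gap: 0.638
```

Call:
send_rows(
  moves=[
    [0, 0, 0, 0, 50],
    [0, 0, 0, 0, 50],
  ],
)

```text
clock: 20.6
position: [0.4554, 0.2551, 0.0294]
ee_rot: [0.005, 0.99, -0.139, 0.001]
ft_force: [-0.7, -0.3, 0.9]
finger_gap: 0.636
```

```bash
python3 -c "
from h import *
go(.5939,-.0054,.18)"
```

```text
t 20.6 yaw -16.02 tilt [ 0.0012 -0.0112] d [0.2056, 0.2137, -0.1475] tw 0 rows 7 j6 0.57 F [-0.7 -0.3  0.9] gap 0.636
```

Call:
send_rows(
  moves=[
    [0, 0, -0.05, 0, 50],
    [0, 0, -0.1, 0, 50],
    [0.03, 0.03, -0.142, 0, 50],
    [0.06, 0.06, -0.142, 0, 50],
    [0.09, 0.093, -0.142, 0, 50],
  ],
)

```text
clock: 21.1
position: [0.5181, 0.1414, 0.1753]
ee_rot: [0.005, 0.99, -0.138, 0.004]
ft_force: [0.7, -0.3, -0.5]
finger_gap: 0.637
```

```bash
python3 -c "
from h import *
go(.5939,-.0054,.17)"
```

```text
t 21.1 yaw -15.9 tilt [ 0.0064 -0.0111] d [0.1131, 0.1203, 0.0075] tw 0 rows 4 j6 0.33 F [ 0.7 -0.3 -0.5] gap 0.637
```

Call:
send_rows(
  moves=[
    [0.113, 0.12, 0, 0, 50],
    [0.113, 0.12, 0, 0, 50],
    [0.113, 0.12, 0, 0, 50],
    [0.113, 0.12, 0.007, 0, 50],
    [0.113, 0.12, 0.007, 0, 50],
  ],
)

```text
clock: 21.6
position: [0.5938, -0.0072, 0.1689]
ee_rot: [0.005, 0.99, -0.14, 0.003]
ft_force: [0.3, -0.4, -2.0]
finger_gap: 0.64
```

```bash
python3 -c "
from h import *
go(.5939,-.0054,.144)"
```

```text
t 21.6 yaw -16.08 tilt [ 0.0043 -0.0109] d [-0.0006, -0.002, 0.0249] tw 0 rows 1 j6 0.07 F [ 0.3 -0.4 -2. ] gap 0.64
```

Call:
send_rows(
  moves=[
    [0, -0.002, 0.015, 0, 50],
    [0, -0.002, 0.025, 0, 50],
    [0, -0.002, 0.025, 0, 50],
    [0, -0.002, 0.025, 0, 50],
  ],
)

```text
clock: 22.0
position: [0.5937, -0.0043, 0.1432]
ee_rot: [0.005, 0.99, -0.139, 0.002]
ft_force: [0.1, -0.4, -0.2]
finger_gap: 0.637
```

```bash
python3 look.py y4 .593 -.005 .11; python3 -c "
from h import *
go(.5939,-.0054,.1274)"
```

```text
scene crop origin [207 144] scale 6.09375
top crop origin [219 160] scale 6.09375
0.633
t 22.1 yaw -16.02 tilt [ 0.005 -0.011] d [-0.0007, 0.0005, 0.017] tw 0 rows 1 j6 0.08 F [ 0.2  0.3 -0.7] gap 0.633
```

View pics/y4.png

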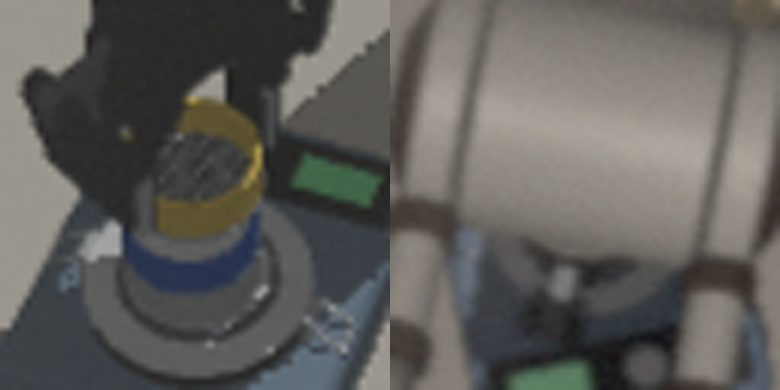

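Yellow sieve hangs just above the blue one (right edges coincide at crop column ~262). Lower.

Call:
send_rows(
  moves=[
    [-0.001, 0, 0.008, 0, 50],
    [-0.001, 0, 0.012, 0, 50],
    [-0.001, 0, 0.015, 0, 50],
    [-0.001, 0, 0.017, 0, 50],
    [-0.001, 0, 0.017, 0, 50],
  ],
)

```text
clock: 22.6
position: [0.5938, -0.0048, 0.1275]
ee_rot: [0.005, 0.99, -0.139, 0.003]
ft_force: [-1.2, -0.0, 0.5]
finger_gap: 0.635
```

```bash
python3 -c "
from h import *
go(.5939,-.0054,.1274)"
```

```text
t 22.6 yaw -16.02 tilt [ 0.005 -0.011] d [0.0002, 0.0005, 0.0001] tw 0 rows 1 j6 0.08 F [-1.2 -0.   0.5] gap 0.635
```

Call:
send_rows(
  moves=[
    [0, 0, 0.001, 0, 50],
    [0, 0, 0.001, 0, 90],
    [0, 0, 0.001, 0, 100],
    [0, 0, -0.04, 0, 100],
    [0, 0, -0.06, 0, 100],
  ],
)

```text
clock: 23.1
position: [0.5945, -0.0044, 0.1898]
ee_rot: [0.005, 0.99, -0.139, 0.005]
ft_force: [1.1, 0.2, 1.1]
finger_gap: 1.002
```

```bash
python3 look.py y6 .593 -.005 .11; python3 -c "
from h import *
go(.4604,-.231,.14)"
```

```text
scene crop origin [207 144] scale 6.09375
top crop origin [219 160] scale 6.09375
0.998
t 23.2 yaw -16.02 tilt [ 0.0127 -0.0126] d [-0.0686, 0.2545, 0.0526] tw 0 rows 6 j6 0.08 F [ 0.7 -0.   1.1] gap 0.998
```

View pics/y6.png

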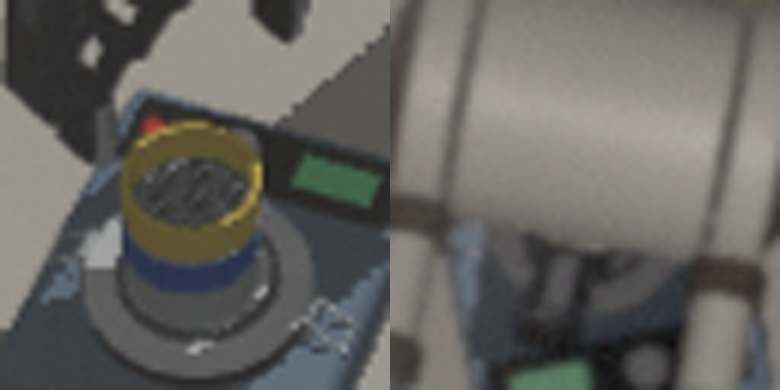

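Call:
send_rows(
  moves=[
    [-0.069, 0.254, 0, 0, 100],
    [-0.069, 0.254, 0, 0, 100],
    [-0.069, 0.254, 0, 0, 100],
    [-0.069, 0.254, 0.02, 0, 100],
    [-0.069, 0.254, 0.05, 0, 100],
  ],
)

```text
clock: 23.7
position: [0.4706, -0.215, 0.1571]
ee_rot: [0.007, 0.99, -0.14, 0.009]
ft_force: [1.4, -0.9, 1.1]
finger_gap: 1.001
```

```bash
python3 -c "
from h import *
go(.4604,-.231,.07)"
```

```text
t 23.7 yaw -16.04 tilt [ 0.0167 -0.0161] d [-0.0072, 0.0173, 0.0871] tw 0 rows 2 j6 -0.38 F [ 1.4 -0.9  1.1] gap 1.001
```

Call:
send_rows(
  moves=[
    [-0.007, 0.017, 0.04, 0, 100],
    [-0.007, 0.017, 0.087, 0, 100],
    [-0.007, 0.017, 0.087, 0, 100],
    [-0.007, 0.017, 0.087, 0, 100],
  ],
)

```text
clock: 24.1
position: [0.4598, -0.2301, 0.0691]
ee_rot: [0.006, 0.99, -0.14, 0.008]
ft_force: [1.6, -0.6, 0.5]
finger_gap: 1.002
```

```bash
python3 look.py r1 .4604 -.231 .03; python3 -c "
from h import *
go(.4604,-.231,.028)"
```

```text
scene crop origin [166  98] scale 6.09375
top crop origin [297 208] scale 6.09375
1.006
t 24.2 yaw -16.0 tilt [ 0.0196 -0.0185] d [-0.0029, -0.0006, 0.0441] tw 0 rows 1 j6 -0.42 F [ 0.4 -0.2  1.3] gap 1.006
```

View pics/r1.png

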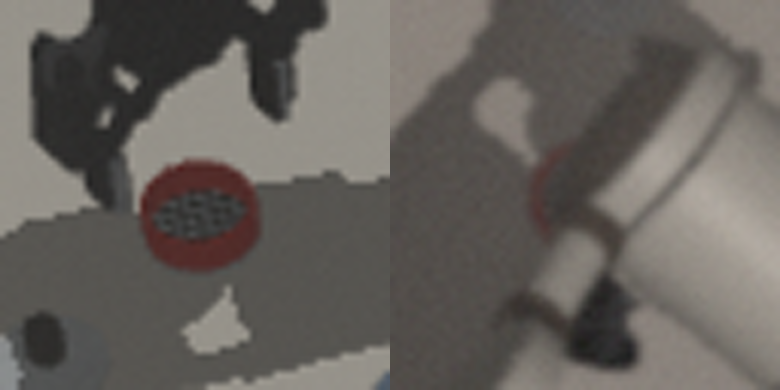

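Call:
send_rows(
  moves=[
    [-0.003, 0, 0.03, 0, 100],
    [-0.003, 0, 0.044, 0, 100],
    [-0.003, 0, 0.044, 0, 100],
    [-0.003, 0, 0.044, 0, 100],
  ],
)

```text
clock: 24.6
position: [0.4608, -0.2317, 0.0291]
ee_rot: [0.008, 0.99, -0.139, 0.012]
ft_force: [0.2, -0.3, 0.5]
finger_gap: 1.0
```

```bash
python3 -c "
from h import *
go(.4604,-.231,.028)"
```

```text
t 24.6 yaw -15.97 tilt [ 0.0206 -0.0192] d [-0.0006, -0.0006, 0.0011] tw 0 rows 1 j6 -0.42 F [ 0.2 -0.3  0.5] gap 1.0
```

Call:
send_rows(
  moves=[
    [0, 0, 0, 0, 50],
    [0, 0, 0, 0, 50],
    [0, 0, 0, 0, 50],
    [0, 0, 0, 0, 50],
  ],
)

```text
clock: 25.0
position: [0.462, -0.2326, 0.0309]
ee_rot: [0.009, 0.99, -0.139, 0.013]
ft_force: [-1.2, 1.4, 8.2]
finger_gap: 0.628
```

```bash
python3 -c "
from h import *
go(.4604,-.231,.028)"
```

```text
t 25.0 yaw -15.96 tilt [ 0.0227 -0.021 ] d [-0.002, -0.0011, 0.0029] tw 0 rows 1 j6 -0.42 F [-1.2  1.4  8.2] gap 0.628
```

Call:
send_rows(
  moves=[
    [0, 0, 0.002, 0, 100],
    [0, 0, 0.002, 0, 100],
    [0, 0, 0.002, -0.15, 100],
    [0, 0, 0.002, -0.3, 100],
    [0, 0, 0.002, -0.45, 100],
  ],
)

```text
clock: 25.5
position: [0.4619, -0.2325, 0.0288]
ee_rot: [0.011, 0.996, 0.089, 0.01]
ft_force: [-0.4, 0.5, -0.1]
finger_gap: 0.996
```

```bash
python3 -c "
from h import *
go(.462,-.2326,.028)"
```

```text
t 25.5 yaw 10.17 tilt [ 0.0224 -0.0208] d [0.0001, 0.0001, 0.0008] tw 0 rows 1 j6 -0.88 F [-0.4  0.5 -0.1] gap 0.996
```

Call:
send_rows(
  moves=[
    [0, 0, 0, -0.15, 100],
    [0, 0, 0, -0.3, 100],
    [0, 0, 0, -0.45, 100],
    [0, 0, 0, -0.6, 100],
    [0, 0, 0, -0.75, 100],
  ],
)

```text
clock: 26.0
position: [0.4617, -0.2324, 0.0287]
ee_rot: [0.014, 0.894, 0.447, 0.005]
ft_force: [-0.4, 0.4, -0.8]
finger_gap: 0.999
```

```bash
python3 -c "
from h import *
go(.462,-.2326,.028,74)"
```

```text
t 26.0 yaw 53.13 tilt [ 0.0222 -0.0205] d [0.0, 0.0003, 0.0007] tw -0.364 rows 3 j6 -1.63 F [-0.4  0.4 -0.8] gap 0.999
```

Call:
send_rows(
  moves=[
    [0, 0, 0, -0.15, 100],
    [0, 0, 0, -0.3, 100],
    [0, 0, 0, -0.36, 50],
    [0, 0, 0, -0.36, 50],
    [0, 0, 0, -0.36, 50],
  ],
)

```text
clock: 26.5
position: [0.4621, -0.2328, 0.0293]
ee_rot: [0.015, 0.8, 0.599, 0.003]
ft_force: [-1.1, 0.6, 4.1]
finger_gap: 0.643
```

Call:
send_rows(
  moves=[
    [0, 0, 0, 0, 50],
    [0, 0, 0, 0, 50],
  ],
)

```text
clock: 26.7
position: [0.4622, -0.2328, 0.0293]
ee_rot: [0.015, 0.801, 0.599, 0.003]
ft_force: [0.5, 0.2, 1.8]
finger_gap: 0.636
```

```bash
python3 -c "
from h import *
go(.5939,-.005,.2)"
```

```text
t 26.7 yaw 73.58 tilt [ 0.023  -0.0212] d [0.2534, 0.0668, -0.1724] tw 0 rows 7 j6 -1.98 F [0.5 0.2 1.8] gap 0.636
```

Call:
send_rows(
  moves=[
    [0, 0, -0.05, 0, 50],
    [0, 0, -0.1, 0, 50],
    [0.03, 0.008, -0.14, 0, 50],
    [0.06, 0.016, -0.17, 0, 50],
    [0.1, 0.026, -0.172, 0, 50],
  ],
)

```text
clock: 27.2
position: [0.5142, -0.1416, 0.206]
ee_rot: [0.02, 0.801, 0.598, 0.005]
ft_force: [1.4, -0.9, -0.3]
finger_gap: 0.639
```

```bash
python3 -c "
from h import *
go(.5939,-.005,.2)"
```

```text
t 27.2 yaw 73.43 tilt [ 0.0313 -0.0261] d [0.1538, 0.0373, 0.0049] tw 0 rows 4 j6 -1.77 F [ 1.4 -0.9 -0.3] gap 0.639
```

Call:
send_rows(
  moves=[
    [0.154, 0.037, -0.02, 0, 50],
    [0.154, 0.037, -0.02, 0, 50],
    [0.154, 0.037, -0.02, 0, 50],
    [0.154, 0.037, -0.02, 0, 50],
    [0.154, 0.037, -0.02, 0, 50],
  ],
)

```text
clock: 27.7
position: [0.5932, -0.0026, 0.2246]
ee_rot: [0.02, 0.801, 0.599, 0.005]
ft_force: [0.0, -0.2, -1.4]
finger_gap: 0.632
```

```bash
python3 -c "
from h import *
go(.5939,-.005,.18)"
```

```text
t 27.7 yaw 73.58 tilt [ 0.0311 -0.0261] d [-0.0014, -0.0003, 0.0446] tw 0 rows 1 j6 -1.48 F [ 0.  -0.2 -1.4] gap 0.632
```

Call:
send_rows(
  moves=[
    [0, 0, 0.03, 0, 50],
  ],
)

```text
clock: 27.8
position: [0.5966, -0.0047, 0.1983]
ee_rot: [0.023, 0.801, 0.599, 0.007]
ft_force: [1.1, -0.2, -0.2]
finger_gap: 0.64
```

```bash
python3 -c "
from h import *
go(.5939,-.005,.18)"
```

```text
t 27.8 yaw 73.56 tilt [ 0.0392 -0.0286] d [-0.0008, -0.0033, 0.0182] tw 0 rows 1 j6 -1.48 F [ 1.1 -0.2 -0.2] gap 0.64
```

Call:
send_rows(
  moves=[
    [0, 0, -0.03, 0, 50],
  ],
)

```text
clock: 27.9
position: [0.5884, -0.0041, 0.2171]
ee_rot: [0.015, 0.801, 0.598, -0.0]
ft_force: [-1.3, 1.1, -2.5]
finger_gap: 0.635
```

```bash
python3 -c "
from h import *
go(.5939,-.005,.18)"
```

```text
t 27.9 yaw 73.48 tilt [ 0.0177 -0.0249] d [0.0014, 0.0047, 0.0372] tw 0 rows 1 j6 -1.48 F [-1.3  1.1 -2.5] gap 0.635
```

Call:
send_rows(
  moves=[
    [0, 0, -0.02, 0, 50],
  ],
)

```text
clock: 28.0
position: [0.5875, -0.0054, 0.2377]
ee_rot: [0.015, 0.802, 0.597, -0.001]
ft_force: [0.2, 0.1, 0.6]
finger_gap: 0.636
```

```bash
python3 -c "
from h import *
go(.5939,-.005,.18)"
```

```text
t 28.0 yaw 73.36 tilt [ 0.0173 -0.0256] d [0.0033, 0.0046, 0.0578] tw 0 rows 2 j6 -1.48 F [0.2 0.1 0.6] gap 0.636
```

Good enough; continue down with settling.

Call:
send_rows(
  moves=[
    [0.003, 0.005, 0.03, 0, 50],
    [0.003, 0.005, 0.05, 0, 50],
    [0.003, 0.005, 0.058, 0, 50],
    [0.003, 0.005, 0.058, 0, 50],
    [0.003, 0.005, 0.058, 0, 50],
  ],
)

```text
clock: 28.5
position: [0.5942, -0.0062, 0.1804]
ee_rot: [0.016, 0.802, 0.597, -0.001]
ft_force: [-0.8, 0.1, -0.5]
finger_gap: 0.634
```

```bash
python3 -c "
from h import *
go(.5939,-.005,.166)"
```

```text
t 28.5 yaw 73.3 tilt [ 0.0179 -0.0259] d [0.0013, -0.001, 0.0144] tw 0 rows 1 j6 -1.48 F [-0.8  0.1 -0.5] gap 0.634
```

Call:
send_rows(
  moves=[
    [0.001, -0.001, 0.008, 0, 50],
    [0.001, -0.001, 0.014, 0, 50],
    [0.001, -0.001, 0.014, 0, 50],
    [0.001, -0.001, 0.014, 0, 50],
  ],
)

```text
clock: 28.9
position: [0.5937, -0.0052, 0.1662]
ee_rot: [0.016, 0.802, 0.597, -0.001]
ft_force: [-0.5, -0.2, -1.0]
finger_gap: 0.638
```

```bash
python3 look.py r4 .593 -.005 .13; python3 -c "
from h import *
go(.5939,-.005,.1493)"
```

```text
scene crop origin [206 139] scale 6.09375
top crop origin [219 160] scale 6.09375
0.635
t 29.0 yaw 73.31 tilt [ 0.0184 -0.026 ] d [0.0006, -0.0006, 0.0174] tw 0 rows 1 j6 -1.47 F [-0.5  1.  -1. ] gap 0.635
```

View pics/r4.png

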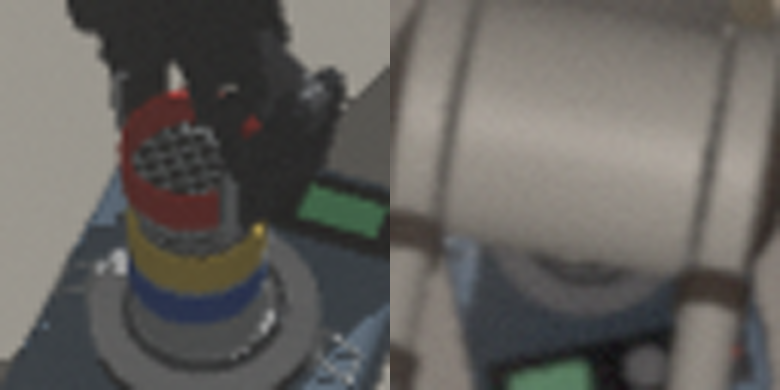

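Call:
send_rows(
  moves=[
    [0.001, -0.001, 0.008, 0, 50],
    [0.001, -0.001, 0.012, 0, 50],
    [0.001, -0.001, 0.015, 0, 50],
    [0.001, -0.001, 0.017, 0, 50],
    [0.001, -0.001, 0.017, 0, 50],
  ],
)

```text
clock: 29.5
position: [0.5938, -0.0045, 0.1497]
ee_rot: [0.016, 0.802, 0.597, -0.0]
ft_force: [0.1, 0.1, -0.7]
finger_gap: 0.639
```

```bash
python3 look.py r5 .593 -.005 .13; python3 -c "
from h import *
go(.5939,-.005,.1493)"
```

```text
scene crop origin [206 139] scale 6.09375
top crop origin [219 160] scale 6.09375
0.637
t 29.6 yaw 73.31 tilt [ 0.0185 -0.0262] d [-0.0004, 0.0003, 0.0003] tw 0 rows 1 j6 -1.47 F [-0.7 -0.8 -0.6] gap 0.637
```

View pics/r5.png

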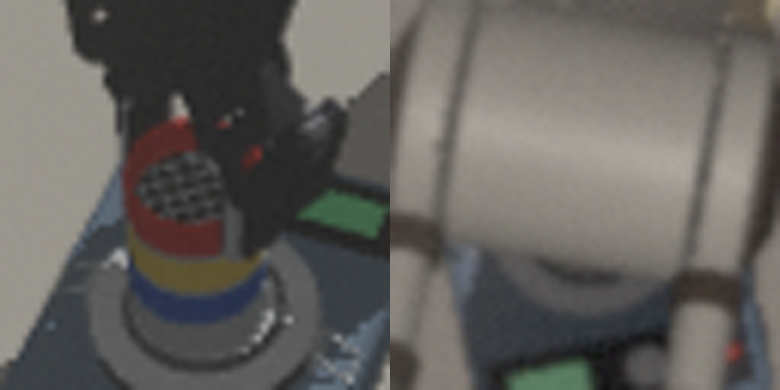

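Call:
send_rows(
  moves=[
    [0, 0, 0.001, 0, 50],
    [0, 0, 0.001, 0, 50],
    [0, 0, 0.001, 0, 90],
    [0, 0, 0.001, 0, 100],
    [0, 0, 0.001, 0, 100],
  ],
)

```text
clock: 30.1
position: [0.5936, -0.0046, 0.1484]
ee_rot: [0.016, 0.802, 0.597, -0.001]
ft_force: [0.1, 1.0, -0.2]
finger_gap: 0.996
```

Call:
send_rows(
  moves=[
    [0, 0, -0.04, 0, 100],
    [0, 0, -0.07, 0, 100],
    [0, 0, -0.07, 0, 100],
    [0, 0, -0.07, 0, 100],
  ],
)

```text
clock: 30.5
position: [0.5927, -0.0029, 0.219]
ee_rot: [0.017, 0.802, 0.597, -0.0]
ft_force: [-1.0, 0.3, -0.3]
finger_gap: 1.001
```

```bash
python3 look.py r6 .593 -.005 .13; python3 -c "
from h import *
go(.566,-.2435,.16)"
```

```text
scene crop origin [206 139] scale 6.09375
top crop origin [219 160] scale 6.09375
0.998
t 30.6 yaw 73.31 tilt [ 0.0156 -0.0258] d [-0.2368, 0.0434, 0.0626] tw 0 rows 5 j6 -1.47 F [ 0.2  0.2 -0. ] gap 0.998
```

View pics/r6.png

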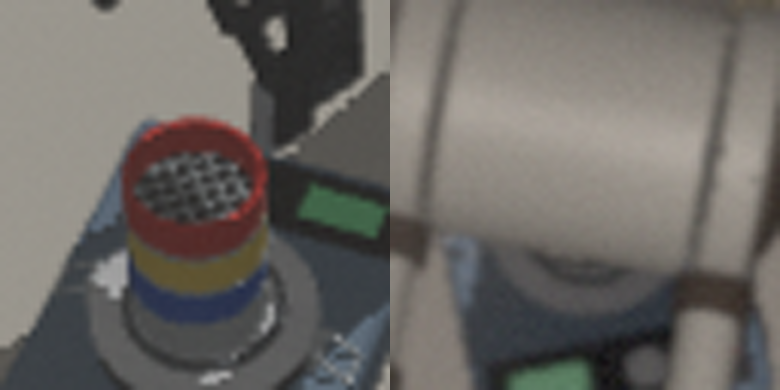

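Call:
send_rows(
  moves=[
    [-0.237, 0.043, 0, 0, 50],
    [-0.237, 0.043, 0, 0, 50],
    [-0.237, 0.043, 0, 0, 45],
    [-0.237, 0.043, 0, 0, 45],
    [-0.237, 0.043, 0.02, 0, 45],
  ],
)

```text
clock: 31.1
position: [0.5652, -0.2458, 0.2039]
ee_rot: [0.017, 0.802, 0.597, -0.001]
ft_force: [1.3, -0.5, 0.6]
finger_gap: 0.453
```

```bash
python3 -c "
from h import *
go(.566,-.244,.08)"
```

```text
t 31.1 yaw 73.24 tilt [ 0.0187 -0.0283] d [0.0046, -0.003, 0.1238] tw 0 rows 3 j6 -1.87 F [ 1.3 -0.5  0.6] gap 0.453
```

Call:
send_rows(
  moves=[
    [0.005, -0.003, 0.05, 0, 45],
    [0.005, -0.003, 0.1, 0, 45],
    [0.005, -0.003, 0.124, 0, 45],
    [0.005, -0.003, 0.124, 0, 45],
    [0.005, -0.003, 0.124, 0, 45],
  ],
)

```text
clock: 31.6
position: [0.5658, -0.2434, 0.0793]
ee_rot: [0.016, 0.802, 0.597, -0.001]
ft_force: [0.1, -0.2, 0.7]
finger_gap: 0.451
```

```bash
python3 look.py l1 .566 -.244 .03; python3 -c "
from h import *
go(.566,-.244,.036)"
```

```text
scene crop origin [140 120] scale 6.09375
top crop origin [301 171] scale 6.09375
0.45
t 31.7 yaw 73.26 tilt [ 0.0218 -0.0304] d [0.0009, -0.0029, 0.0459] tw 0 rows 1 j6 -1.87 F [-0.2  0.3  0.8] gap 0.45
```

View pics/l1.png

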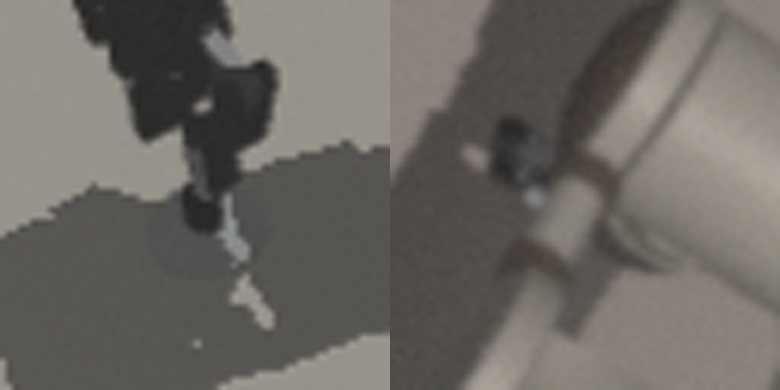

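Call:
send_rows(
  moves=[
    [0, 0, -0.045, 0, 45],
  ],
)

```text
clock: 31.8
position: [0.5633, -0.2408, 0.1226]
ee_rot: [0.014, 0.802, 0.597, -0.002]
ft_force: [-0.5, 0.7, -0.2]
finger_gap: 0.453
```

```bash
python3 -c "
from h import *
go(.566,-.244,.08)"
```

```text
t 31.8 yaw 73.27 tilt [ 0.0128 -0.0244] d [-0.0014, 0.0027, 0.0427] tw 0 rows 1 j6 -1.87 F [-0.5  0.7 -0.2] gap 0.453
```

Call:
send_rows(
  moves=[
    [0, 0, -0.045, 0, 45],
  ],
)

```text
clock: 31.9
position: [0.5632, -0.2399, 0.1705]
ee_rot: [0.015, 0.802, 0.597, -0.002]
ft_force: [0.3, -1.2, 0.3]
finger_gap: 0.449
```

```bash
python3 -c "
from h import *
go(.566,-.244,.08)"
```

```text
t 31.9 yaw 73.27 tilt [ 0.0146 -0.0256] d [-0.0013, 0.0019, 0.0906] tw 0 rows 2 j6 -1.87 F [ 0.3 -1.2  0.3] gap 0.449
```

Call:
send_rows(
  moves=[
    [-0.001, 0.002, 0.04, 0, 45],
    [-0.001, 0.002, 0.08, 0, 45],
    [-0.001, 0.002, 0.11, 0, 45],
    [-0.001, 0.002, 0.11, 0, 45],
    [-0.001, 0.002, 0.11, 0, 45],
  ],
)

```text
clock: 32.4
position: [0.5675, -0.2448, 0.0626]
ee_rot: [0.016, 0.802, 0.597, -0.001]
ft_force: [0.6, -0.2, 0.0]
finger_gap: 0.454
```

```bash
python3 look.py l2 .566 -.244 .03; python3 -c "
from h import *
go(.566,-.244,.036)"
```

```text
scene crop origin [140 120] scale 6.09375
top crop origin [301 171] scale 6.09375
0.452
t 32.5 yaw 73.28 tilt [ 0.0193 -0.0288] d [0.0013, -0.0035, 0.028] tw 0 rows 1 j6 -1.87 F [-0.5  0.5  1. ] gap 0.452
```

View pics/l2.png

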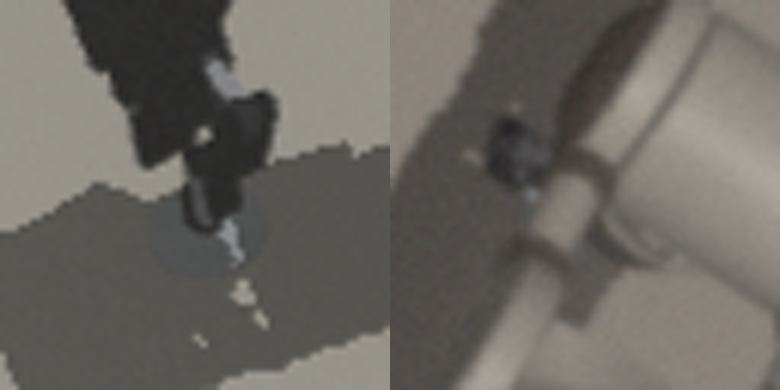

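```bash
python3 - <<'E'
from h import *
p=camera("scene"); o,P,R,yw=st()
o0=np.array([140,120])
f=lambda X: np.round((proj(p,X)-o0+.5)*390/64)
for s in(1,-1):
    print("tip pad face",s,f(P+R@np.array([s*.019,0,.020])), "back",f(P+R@np.array([s*.034,0,.020])))
print("knob top",f([.566,-.244,.034]),"base",f([.566,-.244,.0]), "disc edges", f([.566,-.244+.028,.011]),f([.566,-.244-.028,.011]))
print(P)
E
```

```text
tip pad face 1 [216. 208.] back [236. 227.]
tip pad face -1 [167. 160.] back [148. 141.]
knob top [202. 196.] base [213. 244.] disc edges [258. 253.] [162. 205.]
[ 0.56836886 -0.24545553  0.0639112 ]
```

Call:
send_rows(
  moves=[
    [0.001, -0.003, 0.014, 0, 45],
    [0.001, -0.003, 0.022, 0, 45],
    [0.001, -0.003, 0.027, 0, 45],
    [0.001, -0.003, 0.027, 0, 45],
  ],
)

```text
clock: 32.95
position: [0.5654, -0.2438, 0.0354]
ee_rot: [0.016, 0.802, 0.597, -0.001]
ft_force: [0.2, -0.8, -0.1]
finger_gap: 0.451
```

```bash
python3 look.py l3 .566 -.244 .03; python3 -c "
from h import *
go(.566,-.244,.036)"
```

```text
scene crop origin [140 120] scale 6.09375
top crop origin [301 171] scale 6.09375
0.45
t 33.05 yaw 73.27 tilt [ 0.0187 -0.0283] d [0.0003, -0.0003, 0.0005] tw 0 rows 1 j6 -1.87 F [ 0.1  0.6 -0.3] gap 0.45
```

View pics/l3.png

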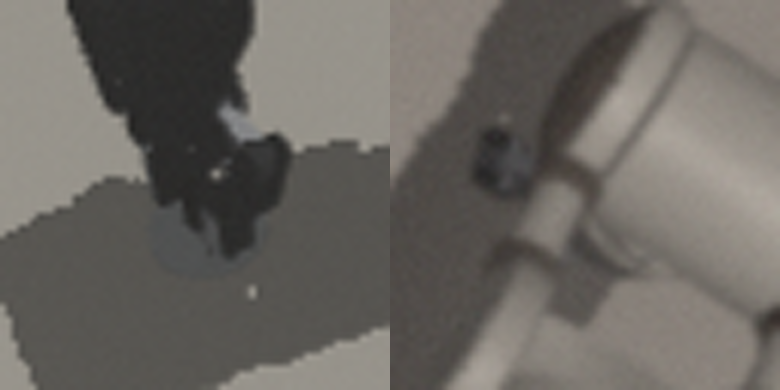

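Grip once, read, then re-grip at a right angle.

Call:
send_rows(
  moves=[
    [0, 0, 0, 0, 10],
    [0, 0, 0, 0, 10],
    [0, 0, 0, 0, 10],
  ],
)

```text
clock: 33.35
position: [0.5666, -0.2447, 0.0371]
ee_rot: [0.018, 0.802, 0.597, -0.001]
ft_force: [0.2, 0.1, 1.4]
finger_gap: 0.188
```

```bash
python3 -c "
from h import *
go(.566,-.244,.036)"
```

```text
t 33.35 yaw 73.28 tilt [ 0.0197 -0.0291] d [0.0005, -0.0008, 0.0011] tw 0 rows 1 j6 -1.87 F [0.2 0.1 1.4] gap 0.188
```

Call:
send_rows(
  moves=[
    [0, 0, 0, 0, 45],
    [0, 0, 0, 0, 45],
    [0, 0, 0, 0.15, 45],
    [0, 0, 0, 0.3, 45],
    [0, 0, 0, 0.45, 45],
  ],
)

```text
clock: 33.85
position: [0.5665, -0.2446, 0.037]
ee_rot: [0.017, 0.916, 0.4, 0.003]
ft_force: [-0.6, 0.7, 0.7]
finger_gap: 0.454
```

Call:
send_rows(
  moves=[
    [0, 0, 0, 0.15, 45],
    [0, 0, 0, 0.3, 45],
    [0, 0, 0, 0.45, 45],
    [0, 0, 0, 0.6, 45],
    [0, 0, 0, 0.75, 45],
  ],
)

```text
clock: 34.35
position: [0.5664, -0.2444, 0.0368]
ee_rot: [0.015, 0.999, 0.036, 0.009]
ft_force: [-0.2, 0.8, 0.6]
finger_gap: 0.451
```

```bash
python3 -c "
from h import *
go(.566,-.244,.036,-16)"
```

```text
t 34.35 yaw 4.2 tilt [ 0.0192 -0.0286] d [-0.0003, -0.0005, 0.0008] tw 0.353 rows 3 j6 -0.66 F [-0.2  0.8  0.6] gap 0.451
```

Call:
send_rows(
  moves=[
    [0, 0, 0.001, 0.15, 45],
    [0, 0, 0.001, 0.3, 45],
    [0, 0, 0.001, 0.35, 10],
    [0, 0, 0.001, 0.35, 10],
    [0, 0, 0.001, 0.35, 10],
  ],
)

```text
clock: 34.85
position: [0.5665, -0.2445, 0.036]
ee_rot: [0.013, 0.99, -0.137, 0.012]
ft_force: [-0.3, 0.5, 1.3]
finger_gap: 0.188
```

Call:
send_rows(
  moves=[
    [0, 0, 0, 0, 10],
    [0, 0, 0, 0, 10],
  ],
)

```text
clock: 35.05
position: [0.5665, -0.2445, 0.036]
ee_rot: [0.013, 0.99, -0.137, 0.012]
ft_force: [-0.0, -0.1, 1.4]
finger_gap: 0.184
```

```bash
python3 -c "
from h import *
go(.5937,-.0046,.22)"
```

```text
t 35.05 yaw -15.72 tilt [ 0.0194 -0.0288] d [-0.0339, -0.2341, -0.1903] tw 0 rows 7 j6 -0.31 F [-0.  -0.1  1.4] gap 0.184
```

Call:
send_rows(
  moves=[
    [0, 0, -0.05, 0, 10],
    [0, 0, -0.1, 0, 10],
    [0, 0, -0.15, 0, 10],
    [0, 0, -0.18, 0, 10],
    [0, 0, -0.18, 0, 10],
  ],
)

```text
clock: 35.55
position: [0.5656, -0.2409, 0.2224]
ee_rot: [0.015, 0.99, -0.137, 0.017]
ft_force: [0.5, -0.5, 0.1]
finger_gap: 0.184
```

```bash
python3 look.py l4 .566 -.244 .2; python3 -c "
from h import *
go(.5937,-.0046,.212)"
```

```text
scene crop origin [130  74] scale 6.09375
top crop origin [314 168] scale 6.09375
0.188
t 35.65 yaw -15.71 tilt [ 0.02   -0.0292] d [-0.0341, -0.2343, -0.0022] tw 0 rows 5 j6 -0.32 F [-0.3 -0.6 -1.1] gap 0.188
```

View pics/l4.png

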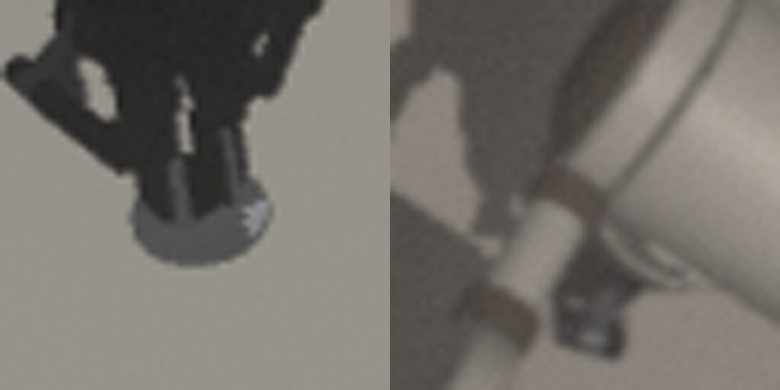

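Call:
send_rows(
  moves=[
    [-0.034, -0.234, -0.004, 0, 10],
    [-0.034, -0.234, -0.004, 0, 10],
    [-0.034, -0.234, -0.004, 0, 10],
    [-0.034, -0.234, -0.004, 0, 10],
    [-0.034, -0.234, -0.004, 0, 10],
  ],
)

```text
clock: 36.15
position: [0.5921, -0.0016, 0.2107]
ee_rot: [0.013, 0.991, -0.136, 0.009]
ft_force: [-0.0, -0.2, -0.8]
finger_gap: 0.182
```

```bash
python3 -c "
from h import *
go(.5937,-.0046,.2)"
```

```text
t 36.15 yaw -15.62 tilt [ 0.015  -0.0275] d [0.0021, 0.0022, 0.0108] tw 0 rows 1 j6 0.08 F [-0.  -0.2 -0.8] gap 0.182
```

Call:
send_rows(
  moves=[
    [0.002, 0.002, 0.006, 0, 10],
    [0.002, 0.002, 0.011, 0, 10],
    [0.002, 0.002, 0.011, 0, 10],
    [0.002, 0.002, 0.011, 0, 10],
  ],
)

```text
clock: 36.55
position: [0.5932, -0.0057, 0.1988]
ee_rot: [0.013, 0.99, -0.137, 0.008]
ft_force: [0.6, 0.9, -1.0]
finger_gap: 0.181
```

```bash
python3 look.py l5 .593 -.005 .16; python3 -c "
from h import *
go(.5937,-.0046,.18)"
```

```text
scene crop origin [206 131] scale 6.09375
top crop origin [220 159] scale 6.09375
0.185
t 36.65 yaw -15.72 tilt [ 0.015  -0.0277] d [-0.0007, -0.0014, 0.0198] tw 0 rows 1 j6 0.08 F [ 0.1 -0.1 -0.5] gap 0.185
```

View pics/l5.png

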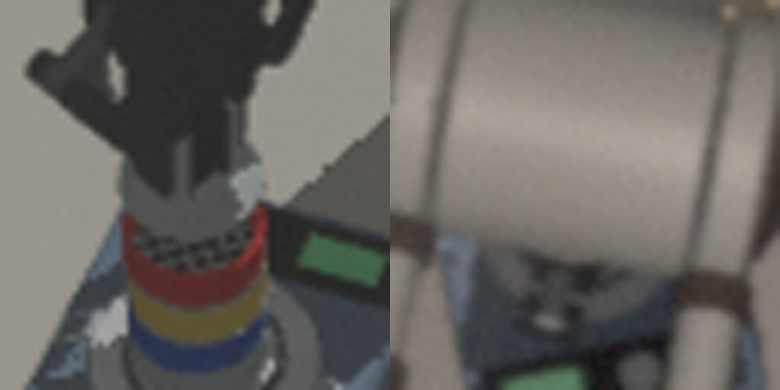

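Call:
send_rows(
  moves=[
    [0, -0.001, 0.009, 0, 10],
    [0, -0.001, 0.014, 0, 10],
    [0, -0.001, 0.017, 0, 10],
    [0, -0.001, 0.02, 0, 10],
    [0, -0.001, 0.02, 0, 10],
  ],
)

```text
clock: 37.15
position: [0.5945, -0.0052, 0.18]
ee_rot: [0.013, 0.99, -0.137, 0.01]
ft_force: [0.2, 1.4, -0.0]
finger_gap: 0.186
```

```bash
python3 look.py l6 .593 -.005 .16; python3 -c "
from h import *
go(.5937,-.0046,.18)"
```

```text
scene crop origin [206 131] scale 6.09375
top crop origin [220 159] scale 6.09375
0.186
t 37.25 yaw -15.71 tilt [ 0.0155 -0.0278] d [-0.0009, -0.0004, -0.0001] tw 0 rows 1 j6 0.08 F [ 0.2 -0.6  0.4] gap 0.186
```

View pics/l6.png

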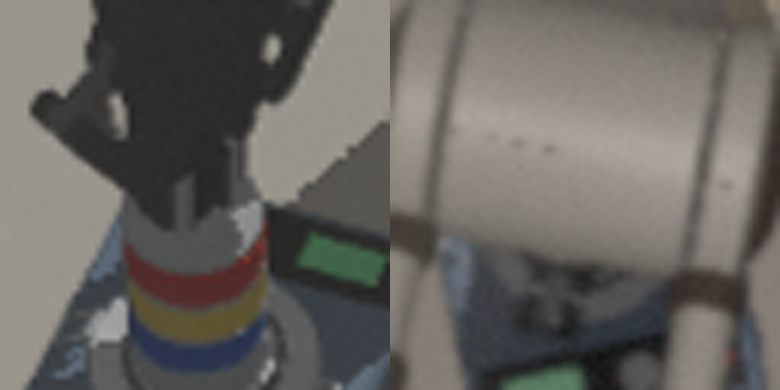

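Call:
send_rows(
  moves=[
    [0, 0, 0.001, 0, 10],
    [0, 0, 0.001, 0, 10],
    [0, 0, 0.001, 0, 45],
    [0, 0, 0.001, 0, 50],
    [0, 0, 0.001, 0, 50],
  ],
)

```text
clock: 37.75
position: [0.5944, -0.0052, 0.1786]
ee_rot: [0.013, 0.99, -0.137, 0.009]
ft_force: [0.2, 0.5, 0.5]
finger_gap: 0.502
```

Call:
send_rows(
  moves=[
    [0, 0, -0.02, 0, 50],
    [0, 0, -0.06, 0, 50],
    [0, 0, -0.1, 0, 50],
    [0, 0, -0.1, 0, 50],
  ],
)

```text
clock: 38.15
position: [0.5959, -0.0029, 0.2858]
ee_rot: [0.013, 0.99, -0.137, 0.016]
ft_force: [0.9, 0.3, 0.5]
finger_gap: 0.501
```

```bash
python3 look.py l7 .593 -.005 .15; python3 -c "
from h import *
go(.4,.15,.28)"
```

```text
scene crop origin [206 134] scale 6.09375
top crop origin [220 159] scale 6.09375
0.498
t 38.25 yaw -15.71 tilt [ 0.0175 -0.0281] d [-0.2274, -0.0943, -0.0081] tw 0 rows 5 j6 0.08 F [ 0.  -0.4 -0.6] gap 0.498
```

View pics/l7.png

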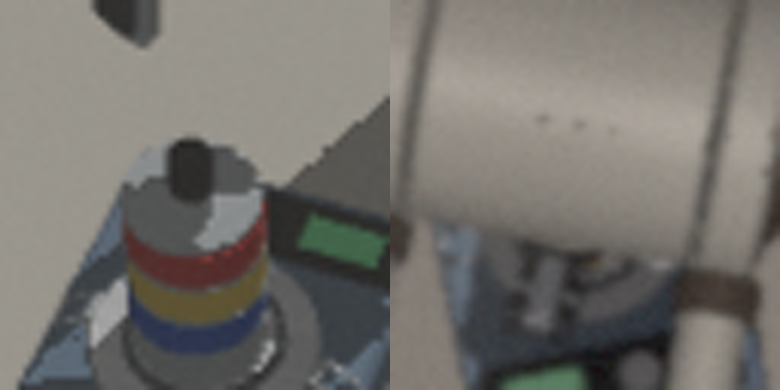

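Call:
send_rows(
  moves=[
    [-0.227, -0.094, 0, 0, 50],
    [-0.227, -0.094, 0, 0, 50],
    [-0.227, -0.094, 0, 0, 50],
    [-0.227, -0.094, 0, 0, 50],
    [-0.227, -0.094, 0, 0, 50],
  ],
)

```text
clock: 38.75
position: [0.3975, 0.1502, 0.2695]
ee_rot: [0.013, 0.99, -0.137, 0.009]
ft_force: [0.1, 1.3, 1.1]
finger_gap: 0.498
```

Call:
send_rows(
  moves=[
    [-0.02, -0.1, 0, 0, 50],
    [-0.02, -0.1, 0, 0, 50],
    [-0.02, -0.1, 0, 0, 50],
    [-0.02, -0.1, 0, 0, 50],
  ],
)

```text
clock: 39.15
position: [0.4042, 0.2524, 0.2648]
ee_rot: [0.014, 0.991, -0.135, 0.007]
ft_force: [0.0, -0.3, -0.4]
finger_gap: 0.505
```

```bash
python3 look.py end .593 -.005 .11; python3 - <<'E'
from loc import *
for n in("scene","top"):
    p=camera(n)
    for k in("sieve_spare","jar"): print(n,k,locate(k,p)[:1])
    print("brush",[np.round(d["pixel"],1).tolist() for d in place_of("brush",p)[:1]])
    for k,z in(("lid",.144),("sieve_coarse",.12)): print(n,k,[(round(d["p"],2),np.round(ray(p,d["pixel"],z)[:2],4).tolist()) for d in place_of(k,p)[:1]])
o=get_obs();print(o["clock"],o["position"])
E
```

```text
scene crop origin [207 144] scale 6.09375
top crop origin [219 160] scale 6.09375
0.499
scene sieve_spare [(0.69, [0.5743, 0.2541], 474, 484, [333.5, 240.1, 22.8, 21.7])]
scene jar [(0.9, [0.7411, 0.1579], 446, 577, [264.4, 272.4, 23.5, 25.9])]
brush [[179.7, 222.9]]
scene lid [(0.53, [0.6, -0.008])]
scene sieve_coarse [(0.69, [0.5991, -0.0082])]
top sieve_spare [(0.56, [0.5747, 0.2586], 286, 326, [161.4, 202.7, 16.4, 19.5])]
top jar [(0.8, [0.7383, 0.1601], 247, 292, [192.6, 148.3, 17.9, 13.4])]
brush [[285.1, 151.0]]
top lid [(0.77, [0.5931, 0.0029])]
top sieve_coarse [(0.49, [0.5946, -0.0131])]
39.85 [0.40546742 0.2518205  0.26684546]
```

View pics/end.png

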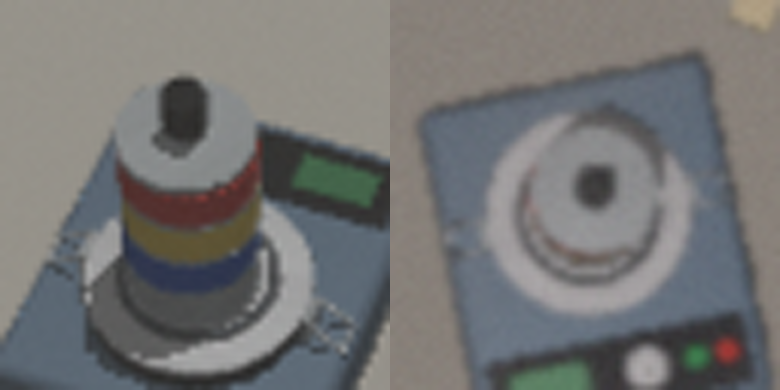

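The scene view shows an upright stack with no gaps between the bands: pan, blue, yellow, red, lid. The top view shows it inside the ring, with only a parallax offset. The green sieve, jar and brush haven't moved.

```bash
python3 -c "
from h import *
print(job_done())"
```

```text
the job is handed in; nothing more can be done
None
```

I built the nest on the shaker from the bottom up: pan in the ring, then blue, yellow, red and the lid. I handed the job in at about 40 s of the 128 s allowed. I centred each piece in the jaws by gripping it twice at right angles, then lowered it, let it go and checked it by camera.

**Seating:** Each piece was let go with the tool within about 1 mm of the height expected for fully home, at x 0.594 ± 0.001, y -0.005 ± 0.001. Contact forces were under 6 N. The last pictures show an upright stack with no gaps, the gripper clear of it and everything let go.

**Bystanders:** Positions before and after agree within about 2 mm for the green sieve and the jar. The brush moved at most 2.5 pixels (roughly 7 mm), which is within the network's scatter.

**What disagreed or went less well:**
- **Final position check:** the network's points for the lid and red sieve on the finished stack scattered by up to about 10 mm between cameras. I relied on the pictures and release poses instead, so the final horizontal fit was not measured independently.
- **Tool tilt:** it drifted to 0.03–0.04 rad during the later moves, and I only partly brought it back. The red sieve and lid were placed with it at about 0.03 rad; both look level now.
- **Bench touch:** early on I touched the bench with the fingertips to find their height, and the force read about 60 N. That is under the 120 N wrist limit. It was the fingers touching, not the arm or gripper body.

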